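# Gang-clamp bearing caps in a cam quick-release fixture

### The arm

A 6-joint arm with a two-finger parallel gripper is mounted at the origin on the work surface. World frame = base frame: x ahead of the robot, y to its left, z up, the work surface at z = 0. Lengths are in m, angles in rad, forces in N, time in s.
With the tool pointing down it reaches from about 0.3 to 0.875 m from the base axis. Payload 6.4 kg.
Tool frame: the origin (TCP) lies between the finger pads; the fingertips stand 19 mm ahead of it and the grasp point (between the pads) is the TCP; z points along the fingers, y is the direction in which the jaws open and shut (so a half turn about z gives the same grasp; the last joint's range is limited). The gripper opens to 85 mm and grips with 20 to 120 N. Pads are 22 mm wide; open, the fingers measure 114 mm over their backs; the gripper's body (76 mm by 85 mm) begins 54 mm behind the grasp point. The pads swing forward as they close: fully open they stand 13 mm farther back than shut.
Start: joints at [-1.406, 0.181, 1.607, -0, 1.354, -0.206], TCP at [0.208, -0.536, 0.25] pointing down, gripper open.
Joint ranges: [-2.99, 2.99], [-0.89, 2.07], [0.3, 2.58], [-1.14, 4.28], [0, 2.63], [-3.12, 3.12]. Speed limits (rad/s): [2.57, 2.57, 3.01, 3.14, 3.14, 3.14].

### API

Orientations are given as a unit quaternion [w, x, y, z].
In Python, from bench import * gives the robot as it stands.
- The arm moves only by the tool apply_moves, never from a script. Its argument "moves" is a list that holds one entry, the list of rows, each a list of 7 numbers: the shift along the tool's x, y, z in cm, then the turn, a rotation vector about the tool's x, y, z in rad, then the opening, from 0 (shut) to 1 (fully open). A call has 1 to 8 rows; each row is the pose to reach, as a shift and turn from the pose commanded when the call began, along the tool's axes at that moment; what a row does not reach only later rows make up. A row lasts 1/10 s, in which the tool goes at most 50 mm and 8.59 degrees, less where a joint would pass 70% of its speed; a pose out of reach is approached as far as the arm can. A call with a gripper value outside its range is refused whole. The fingers move at their own pace and stop on an object; the grip force is fixed at half the most. Time passes only in rows, so rows that repeat a pose let the fingers close. It gives the time, the measured TCP pose, the force and the opening at its end, in the units of the state.
- get_obs(): the state, without advancing time (a new reading comes with each control period).
- camera(name): name is "scene" or "side" or "wrist"; returns the picture (420x560x3 uint8, red, green, blue); there is no depth.
- get_calibration(name): a dict with "vertical_fov" (degrees; the focal length in pixels is half the picture's height over the tangent of half this angle, whatever the lens; pixels are square), "cx", "cy" (the principal point, pixels), "R" (3x3) and "t" (3): a world point X has camera coordinates R X + t. Camera axes: x right, y down, z forward; pixel columns grow to the right and rows downward; lengths in m; the calibration is good to about 2 mm. A picture is of the moment at which its call begins: read the wrist's pose just before it. get_calibration takes no time and is no camera call; for the wrist camera it gives the pose at the moment of the call.
- hand_in(): hands the job in, once; it reports no verdict.
The state is a dict: "time_s": time; "q": joint angles; "dq": joint speeds; "joint_efforts": joint torques, N m; "eef_pos": TCP position; "eef_rot": TCP orientation; "wrist_force": force on the tool from outside, world axes, zero at the start; "torque": the same for the moment, N m; "opening": opening from 0.0 (shut) to 1.0 (fully open).
Only numpy, scipy, OpenCV 4.12 (cv2) and the standard library are available. Lean on these libraries where they do the work, as an engineer would, in place of code of your own. Each camera call takes 0.05 s, during which the arm holds its last target. There are 200 camera calls.

### The job

Set the bearing caps up for machining: flip the fixture's cam lever open, stand every cap from the mat feet down across the bed between the jaws, side by side against the fixed jaw, and swing the toggle clamp down onto them. With the cam lever still open and the toggle clamp down, crank the adjusting nut until the sliding jaw just presses on the row of caps, flip the cam lever shut so that the row is clamped firmly but not crushed, then swing the toggle clamp fully back. Leave the tub, the can and the spanner alone.

Things in the scene. Friction and masses are not known exactly. Their poses are not given: they have to be found in the camera images.
- fixture: Grey fixture fixed to the bench, placed and yawed anew each time. Origin on the bench under the bed's middle line; offsets below are in its frame, mm (z up, y along the row towards the fixed jaw). Fixed jaw: x -18..18, 18 high, face at y 45 looking to -y. Toggle bracket at x 87..127, y 0..50, up to z 145. Cam lever at the +y end, crank of the adjusting nut at the -y end.
- bed (a point): Point on the top of the bed at the foot of the fixed jaw's face, fixture (0, 45, 90) mm. The bed is a flat steel plate, top at z 90, x -65..65, y -45..80. Two low rails along y, 5 mm high, at x 29..37 and -37..-29, make a channel 58 mm wide for the 50 mm long caps. The row of caps stands on it from here towards -y, each cap taking 24 mm.
- cam_lever (a joint): Cam lever, 65 mm long, on an upright pivot at fixture (0, 91) mm. 0 = shut, pointing to fixture -x; grows as it swings outward, 1.57 = pointing to fixture +y, stop at 1.7 (open: above 1.3; shut: below 0.2). Stays where left, about 3 N at the grip. Opening draws the sliding jaw back 6 mm x angle/1.7; shutting pushes it in as much.
- cam_grip (a point): Grip of the cam lever: black upright round post at its end, 16 mm diameter, standing free over fixture z 80..115 mm; this point on its axis at z 97 mm, 65 mm from the pivot.
- nut (a joint): Adjusting nut with crank, axis along fixture y at x 0, z 60 mm. Positive = tightening = clockwise looking to fixture +y. At angle a the handle is 25 mm x (sin a in x, cos a in z) off the axis. A turn (6.283) moves jaw and crank 12 mm towards the fixed jaw. About 4 N, stays where left, range -0.2..31. Jaw gap at nut 0: 90 mm with cam at its open stop. Turn it with the cam lever open.
- crank_grip (a point): Middle of the black crank handle: a freely spinning sleeve, 16 mm diameter, 48 mm long, along fixture y; the crank's arm is 31 mm from this point towards the jaw. It circles at 25 mm radius (z 35..85 mm) and travels with the jaw; fixture y -159 mm at nut 0 with cam shut. Can be held from above across fixture x and led round.
- jaw (a point): Centre of the sliding jaw's face (looks to fixture +y), z 99 mm; jaw 36 mm wide in x, 17 mm high above the bed. The face is spring backed, 4 N per mm, up to 12 mm: if it just touches the caps and the cam is then shut, it presses with about 24 N. At nut 0, unpressed: fixture y -39 mm with cam shut, -45 mm with cam open.
- jaw_face: The sliding jaw's spring-backed steel face plate, 36 x 6 x 16 mm; origin as jaw, axes as the fixture.
- toggle_handle (a joint): Toggle clamp handle at the far (+x) side, hinge along fixture y at x 117, y 25, z 131 mm. 0 = leaning back to +x, 10 degrees above level, arm up; grows as the handle is raised: 1.40 = upright, arm down at dead centre, stop at 1.46 just over centre (down: above 1.3; back: below 0.25). Stays where left, about 2 to 5 N at the grip. When down, its sprung rubber foot presses about 4 N at x -9..9, y 10..40 mm.
- toggle_grip (a point): Middle of the toggle handle's black rubber grip, 70 mm from its hinge; grip 18 mm wide along fixture y, 20 mm deep, 50 mm long (reaches 22 mm beyond this point). Upright it is at fixture x 117 mm, z 201 mm; leaning back at x 186, z 143. While back, the raised clamp arm stands upright at x 70..105, up to z 230 mm.
- tub: Yellow plastic bowl, 110 mm across, 60 mm high; bystander. Origin under its centre.
- can: Red can, 52 mm across, 130 mm high; bystander. Origin under its centre.
- spanner: Steel spanner, 160 mm long, lying flat; bystander.
- cap0: Bearing cap, a bare aluminium bridge-shaped block standing on two feet: 50 mm long (own x), 24 mm thick (own y), 20 mm high, about 120 g; 2 or 3 of them stand on the black mat. Origin in the middle of its underside. Take it by its two 24 x 20 mm end faces; on the bed its long axis lies along fixture x and its centre near x = 0. Absent ones read None.
- cap1: Bearing cap, a bare aluminium bridge-shaped block standing on two feet: 50 mm long (own x), 24 mm thick (own y), 20 mm high, about 120 g; 2 or 3 of them stand on the black mat. Origin in the middle of its underside. Take it by its two 24 x 20 mm end faces; on the bed its long axis lies along fixture x and its centre near x = 0. Absent ones read None.
- cap2: Bearing cap, a bare aluminium bridge-shaped block standing on two feet: 50 mm long (own x), 24 mm thick (own y), 20 mm high, about 120 g; 2 or 3 of them stand on the black mat. Origin in the middle of its underside. Take it by its two 24 x 20 mm end faces; on the bed its long axis lies along fixture x and its centre near x = 0. Absent ones read None.
- cap3: Bearing cap, a bare aluminium bridge-shaped block standing on two feet: 50 mm long (own x), 24 mm thick (own y), 20 mm high, about 120 g; 2 or 3 of them stand on the black mat. Origin in the middle of its underside. Take it by its two 24 x 20 mm end faces; on the bed its long axis lies along fixture x and its centre near x = 0. Absent ones read None.

How it is judged:
By the outcome, as a careful person would: the job done as asked, in the order asked, and still so for the second after the job is handed in, with the robot touching nothing.
Of cap0, cap1, cap2, cap3 only 2 to 3 are there at a start; the rules pass over those that are not, and their reading is None.
At some moment in a run one of cap0, cap1, cap2, cap3 may be knocked a few centimetres aside while the robot is not near it.
It also fails if it takes over 210 s, if anything falls off the work surface, if the arm or the gripper's body presses on something with over 40 N, if the wrist force passes 120 N, or if a joint passes its speed limit or range.

## Working session

There is one attempt and no reset: what is moved stays moved. The work goes in short steps, Python scripts to look and compute and a tool call to move; the robot and the scene stay as the last step left them, time stands still between calls to the robot, and variables do not carry over. Pictures are saved under pics/ and viewed, about 12 in all and at most 16, crops included, and the job is handed in when it is done.

Besides the shell and the picture viewer there is one more tool, called after "Emit:" as name(argument=value, ...), one argument or row to a line, values as JSON. apply_moves: Moves the arm, as the interface text tells. Its arguments: {"type":"object","properties":{"moves":{"type":"array","items":{"type":"array","items":{"type":"array","items":{"type":"number"}}}}},"required":["moves"]}

```bash
mkdir -p pics; ls
python3 - <<'E'
from bench import *
import cv2
for n in ("scene","side","wrist"):
    im=camera(n); cv2.imwrite(f"pics/{n}0.png",im[:,:,::-1]); c=get_calibration(n); print(n,c)
print(get_obs())
E
```

```text
pics
scene {'vertical_fov': 52.55121483973837, 'cx': 276.9487494996987, 'cy': 217.6557237194513, 'R': array([[ 0.60908694,  0.79279625, -0.02207263],
       [ 0.42181423, -0.34738713, -0.83749325],
       [-0.67162925,  0.50079565, -0.5460017 ]]), 't': array([-0.35136859, -0.15411719,  1.52834753])}
side {'vertical_fov': 56.83143066593094, 'cx': 274.4052662711351, 'cy': 213.60667192414738, 'R': array([[ 0.94990879, -0.31249588,  0.00442989],
       [-0.23084836, -0.71113469, -0.66407567],
       [ 0.21067116,  0.62978868, -0.74765225]]), 't': array([-0.510621  ,  0.22056058,  0.82147549])}
wrist {'vertical_fov': 66.34295693079795, 'cx': 277.1227875164117, 'cy': 207.79019113255248, 'R': array([[ 0.3630469 , -0.93176856, -0.00207203],
       [-0.88143791, -0.34415575,  0.32345639],
       [-0.30209959, -0.11560348, -0.94624081]]), 't': array([-0.5744754 , -0.04223695,  0.38188898])}
{'time_s': 0.15, 'q': array([-1.40632629e+00,  1.81360568e-01,  1.60776214e+00,  2.44541283e-05,
        1.35383526e+00, -2.06308750e-01]), 'dq': array([-0.00013383, -0.00196649, -0.00452153,  0.00183325,  0.00149581,
       -0.00048832]), 'joint_efforts': array([-4.50729613e-05, -4.45264471e+01, -3.51693749e+01, -3.92525562e-04,
        5.73618163e-03, -3.37358706e-06]), 'eef_pos': array([ 0.20829811, -0.53551739,  0.24960445]), 'eef_rot': array([-6.82258958e-04,  9.82864806e-01,  1.84326633e-01,  2.62157270e-05]), 'wrist_force': array([-0.76926307,  0.53369997, -0.29602126]), 'torque': array([0.0030983 , 0.02043945, 0.00565645]), 'opening': 0.9979067863187617}
```

View pics/scene0.png

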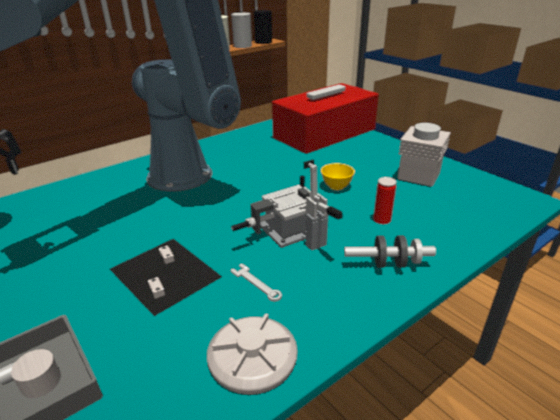

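View pics/side0.png

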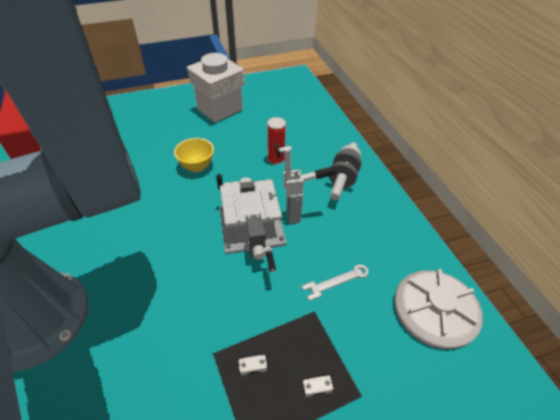

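The scene view shows two caps at about (166,254) and (156,287), with the fixture at about (290,215). In the side view the caps are at (252,365) and (318,386), with the fixture at about (252,215). Next I'll enlarge the fixture.

```bash
cat > h.py <<'E'
import numpy as np, cv2
from bench import *
from scipy.spatial.transform import Rotation as Ro
def K(c):
    return 210/np.tan(np.radians(c["vertical_fov"])/2)
def proj(c,X):
    X=np.atleast_2d(X); p=X@c["R"].T+c["t"]; return p[:,:2]/p[:,2:]*K(c)+[c["cx"],c["cy"]]
def ray(c,uv,z):
    d=c["R"].T@np.array([(uv[0]-c["cx"])/K(c),(uv[1]-c["cy"])/K(c),1.]); o=-c["R"].T@c["t"]
    return o+d*(z-o[2])/d[2]
E
python3 - <<'E'
import cv2,numpy as np
a=cv2.imread("pics/scene0.png")[150:260,220:350]; b=cv2.imread("pics/side0.png")[130:280,200:350]
a=cv2.resize(a,(520,440),interpolation=cv2.INTER_CUBIC);b=cv2.resize(b,(600,600),interpolation=cv2.INTER_CUBIC)
cv2.imwrite("pics/b.png",b);
from h import *
c=get_calibration("side"); s=get_calibration("scene")
for uv in [(252,365),(318,386)]: print(ray(c,uv,.015))
for uv in [(166,254),(156,287)]: print(ray(s,uv,.015))
E
```

```text
[ 0.41176661 -0.24492324  0.015     ]
[ 0.51707899 -0.3199615   0.015     ]
[ 0.41904418 -0.24543063  0.015     ]
[ 0.52211382 -0.31956144  0.015     ]
```

View pics/b.png

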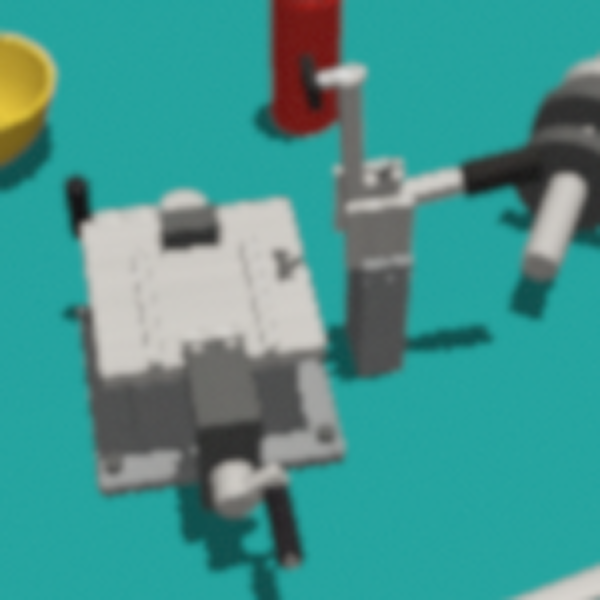

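```bash
cat >> h.py <<'E'
def fit(P,W):
    P=np.array(P)[:,:2];W=np.array(W)[:,:2];pm=P.mean(0);wm=W.mean(0)
    a=P-pm;b=W-wm; th=np.arctan2((a[:,0]*b[:,1]-a[:,1]*b[:,0]).sum(),(a*b).sum())
    R=np.array([[np.cos(th),-np.sin(th)],[np.sin(th),np.cos(th)]]); t=wm-R@pm
    return th,t,(P@R.T+t-W)*1000
E
python3 - <<'E'
from h import *
c=get_calibration("side")
P=[(-65,80),(65,80),(-65,-45),(65,-45)]
uv=[(82,218),(290,200),(105,375),(325,350)]
W=[ray(c,(u/4+200,v/4+130),.09) for u,v in uv]
th,t,r=fit(np.array(P)/1000,W); print(th,np.degrees(th),t,r)
Rz=Ro.from_euler('z',th)
F=lambda p:Rz.apply(np.array(p)/1000)+[*t,0]
for n,p in dict(camgrip=(-65,91,97),camopen=(0,156,97),crank=(25,-159,60),toggle=(186,25,143),bed=(0,45,90)).items():
    w=F(p); print(n,w.round(3),proj(c,w),proj(get_calibration("scene"),w))
w=get_calibration("wrist"); o=get_obs(); T=Ro.from_quat(o["eef_rot"][[1,2,3,0]])
print("cam in tool",T.inv().apply(-w["R"].T@w["t"]-o["eef_pos"]), T.inv().as_matrix()@w["R"].T); print(T.as_matrix())
E
```

```text
-0.15882954014931433 -9.100262312559371 [0.50763034 0.0869985 ] [[ 0.66217809 -3.58671009]
 [ 1.22420588  0.222749  ]
 [-2.84831232  1.60494095]
 [ 0.96192835  1.75902015]]
camgrip [0.458 0.187 0.097] [[220.5076699  180.31456795]] [[301.80210911 181.49965545]]
camopen [0.532 0.241 0.097] [[243.79835693 160.67094065]] [[332.51504321 185.18395749]]
crank [ 0.507 -0.074  0.06 ] [[271.86297826 267.51134252]] [[237.9811198  231.06973927]]
toggle [0.695 0.082 0.143] [[327.43634657 173.89371447]] [[332.64833058 213.83889765]]
bed [0.515 0.131 0.09 ] [[248.81548739 192.46318839]] [[299.77877975 197.07724423]]
cam in tool [ 0.0839287   0.00042033 -0.12420121] [[ 7.62727807e-04 -9.46143988e-01 -3.23745227e-01]
 [ 9.99999435e-01  9.61477058e-04 -4.53963025e-04]
 [ 7.40787995e-04 -3.23744698e-01  9.46144187e-01]]
[[ 9.32047384e-01  3.62336356e-01 -1.99983962e-04]
 [ 3.62336284e-01 -9.32046454e-01  1.35080115e-03]
 [ 3.03050024e-04 -1.33147212e-03 -9.99999068e-01]]
```

```bash
cat >> h.py <<'E'
import json
TH,T0=-0.1588,np.array([.5076,.087])
def F(p): return Ro.from_euler('z',TH).apply(np.array(p,float)/1000)+[*T0,0]
def Finv(w): return Ro.from_euler('z',-TH).apply(np.array(w)-[*T0,0])*1000
PSI=TH+np.pi/2        # tool y along fixture +x
def Rt(psi):
    x=[np.cos(psi),np.sin(psi),0];y=[np.sin(psi),-np.cos(psi),0]
    return Ro.from_matrix(np.array([x,y,[0,0,-1]]).T)
def pose():
    o=get_obs(); T=Ro.from_quat(np.array(o["eef_rot"])[[1,2,3,0]]); x=T.as_matrix()[:,0]
    return np.array(o["eef_pos"]),T,np.arctan2(x[1],x[0]),o
def plan(targets,step=.045,ang=.14,start=None):
    """targets: (pos,psi,opening[,hold rows]); prints rows in blocks of 8"""
    p,T,psi,o=pose()
    if start: p,psi=np.array(start[0]),start[1];T=Rt(psi)
    seq=[]
    a,b=p,psi
    for t in targets:
        q,s,g=np.array(t[0],float),t[1],t[2]
        n=max(1,int(np.ceil(np.linalg.norm(q-a)/step-.01)),int(np.ceil(abs(s-b)/ang-.01)))
        seq+=[(a+(q-a)*i/n,b+(s-b)*i/n,g) for i in range(1,n+1)]
        seq+=[(q,s,g)]*(t[3] if len(t)>3 else 0); a,b=q,s
    for k in range(0,len(seq),8):
        R=[]
        for q,s,g in seq[k:k+8]:
            d=T.inv().apply(q-p)*100; r=(T.inv()*Rt(s)).as_rotvec()
            R.append([*(float(x) for x in d.round(2)),*(float(x)+0. for x in r.round(3)),g])
        print(json.dumps([R])); p,s,_=seq[min(k+7,len(seq)-1)]; T=Rt(s)
def st():
    p,T,psi,o=pose(); print("t %.2f"%o["time_s"],"pos",p.round(4),"fix",Finv(p).round(1),"psi-PSI %.3f"%(psi-PSI),"F",np.round(o["wrist_force"],1),"open %.3f"%o["opening"],"q",o["q"].round(2))
E
python3 - <<'E'
from h import *
plan([(F((-30,30,260)),PSI,1)])
E
```

```text
[[[3.09, -3.21, -0.06, -0.001, 0.0, -0.065, 1], [6.17, -6.41, -0.12, -0.001, 0.0, -0.13, 1], [9.26, -9.62, -0.18, -0.001, 0.0, -0.195, 1], [12.34, -12.82, -0.24, -0.001, 0.0, -0.26, 1], [15.43, -16.03, -0.3, -0.001, -0.001, -0.325, 1], [18.52, -19.23, -0.36, -0.001, -0.001, -0.39, 1], [21.6, -22.44, -0.42, -0.001, -0.001, -0.456, 1], [24.69, -25.64, -0.48, -0.001, -0.001, -0.521, 1]]]
[[[4.27, -1.25, -0.06, 0.0, 0.0, -0.065, 1], [8.54, -2.49, -0.13, 0.0, 0.0, -0.13, 1], [12.81, -3.74, -0.19, 0.0, 0.0, -0.195, 1], [17.09, -4.98, -0.26, 0.0, 0.0, -0.26, 1], [21.36, -6.23, -0.32, 0.0, 0.0, -0.325, 1], [25.63, -7.47, -0.39, 0.0, 0.0, -0.39, 1], [29.9, -8.72, -0.45, 0.0, 0.0, -0.456, 1], [34.17, -9.96, -0.52, 0.0, 0.0, -0.521, 1]]]
```

Emit:
apply_moves(
  moves=[
    [[3.09, -3.21, -0.06, 0, 0, -0.065, 1], [6.17, -6.41, -0.12, 0, 0, -0.13, 1], [9.26, -9.62, -0.18, 0, 0, -0.195, 1], [12.34, -12.82, -0.24, 0, 0, -0.26, 1], [15.43, -16.03, -0.3, 0, 0, -0.325, 1], [18.52, -19.23, -0.36, 0, 0, -0.39, 1], [21.6, -22.44, -0.42, 0, 0, -0.456, 1], [24.69, -25.64, -0.48, 0, 0, -0.521, 1]],
  ],
)

```text
time_s: 0.95
eef_pos: [0.3458, -0.2057, 0.255]
eef_rot: [0.0, 0.902, 0.432, 0.0]
wrist_force: [0.6, -0.1, 0.7]
opening: 1.002
```

Emit:
apply_moves(
  moves=[
    [[4.27, -1.25, -0.06, 0, 0, -0.065, 1], [8.54, -2.49, -0.13, 0, 0, -0.13, 1], [12.81, -3.74, -0.19, 0, 0, -0.195, 1], [17.09, -4.98, -0.26, 0, 0, -0.26, 1], [21.36, -6.23, -0.32, 0, 0, -0.325, 1], [25.63, -7.47, -0.39, 0, 0, -0.39, 1], [29.9, -8.72, -0.45, 0, 0, -0.456, 1], [34.17, -9.96, -0.52, 0, 0, -0.521, 1]],
  ],
)

```text
time_s: 1.75
eef_pos: [0.4829, 0.123, 0.2602]
eef_rot: [0.0, 0.76, 0.65, -0.0]
wrist_force: [0.6, -0.4, 0.5]
opening: 0.997
```

Run:
```python
from h import *
st(); c=get_calibration("wrist"); im=camera("wrist")[:,:,::-1]; cv2.imwrite("pics/w1.png",im)
np.save("w1.npy",np.array([c],dtype=object),allow_pickle=True)
cv2.imwrite("pics/w1b.png",cv2.resize(im,(784,588),interpolation=cv2.INTER_CUBIC))
for p in [(-65,80,90),(65,80,90),(-65,-45,90),(65,-45,90),(-65,91,115),(0,45,108),(-18,45,108),(18,45,108)]: print(p,(proj(c,F(p))*1.4).round())
```

```text
t 1.75 pos [0.4829 0.123  0.2602] fix [-30.1  31.6 260.2] psi-PSI 0.004 F [ 0.6 -0.4  0.5] open 0.997 q [ 0.01 -0.    1.78 -0.    1.36  0.17]
(-65, 80, 90) [[333. 194.]]
(65, 80, 90) [[535. 195.]]
(-65, -45, 90) [[339. 367.]]
(65, -45, 90) [[516. 368.]]
(-65, 91, 115) [[328. 180.]]
(0, 45, 108) [[435. 254.]]
(-18, 45, 108) [[406. 254.]]
(18, 45, 108) [[463. 255.]]
```

View pics/w1b.png

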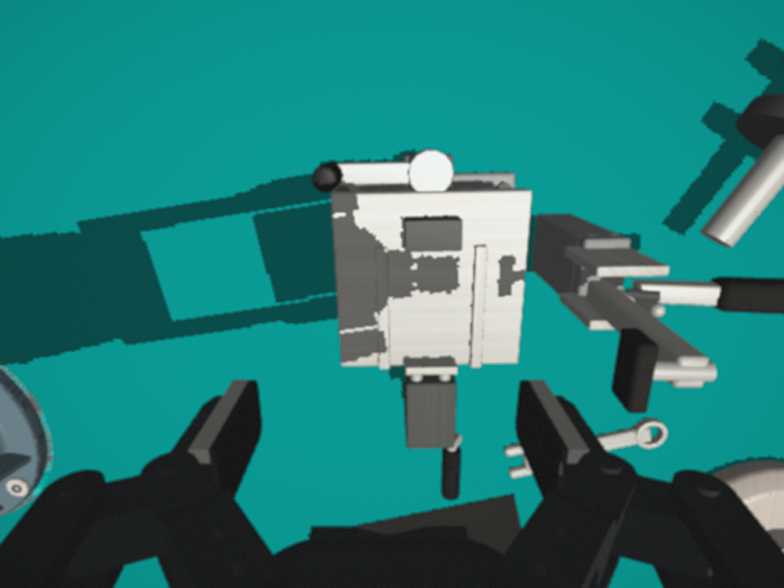

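The wrist view confirms the model. Bed corners are at (332,190), (531,190), (341,365) and (519,363), the cam post top is at (327,178), the crank handle runs along (452,440–498), and the jaw plate sits near row 370. I'll refit the fixture and plan the cam opening.

```bash
python3 - <<'E'
from h import *
c=np.load("w1.npy",allow_pickle=True)[0]
P=[(-65,80,90),(65,80,90),(-65,-45,90),(65,-45,90),(-65,91,115),(-18,45,108),(18,45,108)]
uv=[(332,190),(531,190),(341,365),(519,363),(327,177),(404,250),(462,250)]
W=[ray(c,(u/1.4,v/1.4),p[2]/1000) for (u,v),p in zip(uv,P)]
th,t,r=fit(np.array(P)/1000,W); print(th,t,r.round(1))
s=open("h.py").read().replace("TH,T0=-0.1588,np.array([.5076,.087])",f"TH,T0={th:.4f},np.array([{t[0]:.4f},{t[1]:.4f}])"); open("h.py","w").write(s)
E
python3 - <<'E'
from h import *
c=np.load("w1.npy",allow_pickle=True)[0]
for a in np.arange(0,6.3,.4):
  print(round(a,1),[(proj(c,F((25*np.sin(a),-159-24-6+12*(a/6.283)+dy,60+25*np.cos(a))))*1.4).round()[0].tolist() for dy in (0,48)])
L=lambda f,z:F((-65*np.cos(f),91+65*np.sin(f),z))
# tool y tangential: fixture y at shut -> psi=PSI+pi/2-... ; rotates -f
p0=PSI-np.pi/2   # tool x along fixture x ; y along -y
print("A");plan([(F((-65,91,200)),PSI+np.pi/2,0.55)])
plan([(F((-65,91,200)),PSI+np.pi/2,0.4,2),(L(0,113),PSI+np.pi/2,.35,1)])
E
```

```text
-0.14192916272910583 [0.5082351  0.08990155] [[-0.6 -0.8]
 [ 1.7  0.5]
 [-0.5  0.1]
 [-0.8  0.2]
 [-1.   0.1]
 [ 0.9 -0.3]
 [ 0.4  0.2]]
0.0 [[426.0, 513.0], [426.0, 467.0]]
0.4 [[437.0, 510.0], [438.0, 464.0]]
0.8 [[446.0, 505.0], [447.0, 459.0]]
1.2 [[451.0, 496.0], [453.0, 451.0]]
1.6 [[451.0, 488.0], [453.0, 443.0]]
2.0 [[447.0, 479.0], [449.0, 435.0]]
2.4 [[440.0, 472.0], [441.0, 429.0]]
2.8 [[430.0, 468.0], [431.0, 425.0]]
3.2 [[420.0, 466.0], [420.0, 423.0]]
3.6 [[410.0, 468.0], [410.0, 424.0]]
4.0 [[402.0, 472.0], [402.0, 428.0]]
4.4 [[397.0, 478.0], [396.0, 433.0]]
4.8 [[396.0, 485.0], [395.0, 440.0]]
5.2 [[399.0, 492.0], [399.0, 446.0]]
5.6 [[407.0, 498.0], [407.0, 451.0]]
6.0 [[417.0, 502.0], [418.0, 454.0]]
A
[[[0.47, -0.3, 0.5, 0.001, -0.004, -0.131, 0.55], [0.94, -0.61, 1.01, 0.002, -0.004, -0.263, 0.55], [1.4, -0.91, 1.51, 0.002, -0.004, -0.394, 0.55], [1.87, -1.22, 2.02, 0.002, -0.004, -0.526, 0.55], [2.34, -1.52, 2.52, 0.003, -0.004, -0.657, 0.55], [2.81, -1.83, 3.03, 0.003, -0.003, -0.789, 0.55], [3.27, -2.13, 3.53, 0.003, -0.003, -0.92, 0.55], [3.74, -2.44, 4.04, 0
[... 286 characters left out ...]
004, -0.263, 0.4], [1.4, -0.91, 1.51, 0.002, -0.004, -0.394, 0.4], [1.87, -1.22, 2.02, 0.002, -0.004, -0.526, 0.4], [2.34, -1.52, 2.52, 0.003, -0.004, -0.657, 0.4], [2.81, -1.83, 3.03, 0.003, -0.003, -0.789, 0.4], [3.27, -2.13, 3.53, 0.003, -0.003, -0.92, 0.4], [3.74, -2.44, 4.04, 0.003, -0.003, -1.052, 0.4]]]
[[[0.5, 0.26, 0.5, 0.0, 0.0, -0.131, 0.4], [0.99, 0.51, 1.01, 0.0, 0.0, -0.263, 0.4], [1.49, 0.77, 1.51, 0.0, 0.0, -0.394, 0.4], [1.99, 1.03, 2.01, 0.0, 0.0, -0.526, 0.4], [1.99, 1.03, 2.01, 0.0, 0.0, -0.526, 0.4], [1.99, 1.03, 2.01, 0.0, 0.0, -0.526, 0.4], [1.99, 1.03, 6.36, 0.0, 0.0, -0.526, 0.35], [1.99, 1.03, 10.71, 0.0, 0.0, -0.526, 0.35]]]
[[[0.0, 0.0, 0.0, 0.0, 0.0, 0.0, 0.35]]]
```

Emit:
apply_moves(
  moves=[
    [[0.47, -0.3, 0.5, 0.001, -0.004, -0.131, 0.4], [0.94, -0.61, 1.01, 0.002, -0.004, -0.263, 0.4], [1.4, -0.91, 1.51, 0.002, -0.004, -0.394, 0.4], [1.87, -1.22, 2.02, 0.002, -0.004, -0.526, 0.4], [2.34, -1.52, 2.52, 0.003, -0.004, -0.657, 0.4], [2.81, -1.83, 3.03, 0.003, -0.003, -0.789, 0.4], [3.27, -2.13, 3.53, 0.003, -0.003, -0.92, 0.4], [3.74, -2.44, 4.04, 0.003, -0.003, -1.052, 0.4]],
  ],
)

```text
time_s: 2.6
eef_pos: [0.4641, 0.1619, 0.2194]
eef_rot: [-0.0, 0.329, 0.944, -0.002]
wrist_force: [0.7, 0.1, 0.3]
opening: 0.396
```

Emit:
apply_moves(
  moves=[
    [[0.5, 0.26, 0.5, 0.0, 0.0, -0.131, 0.4], [0.99, 0.51, 1.01, 0.0, 0.0, -0.263, 0.4], [1.49, 0.77, 1.51, 0.0, 0.0, -0.394, 0.4], [1.99, 1.03, 2.01, 0.0, 0.0, -0.526, 0.4], [1.99, 1.03, 2.01, 0.0, 0.0, -0.526, 0.4], [1.99, 1.03, 2.01, 0.0, 0.0, -0.526, 0.4]],
  ],
)

```text
time_s: 3.2
eef_pos: [0.4553, 0.1821, 0.1996]
eef_rot: [-0.001, 0.077, 0.997, -0.002]
wrist_force: [-0.1, -0.7, -0.4]
opening: 0.4
```

Run:
```python
from h import *
st(); c=get_calibration("wrist"); im=camera("wrist")[:,:,::-1]; cv2.imwrite("pics/w2.png",im)
print(proj(c,[F((-65,91,115)),F((0,91,90))]))
L=lambda f,z:F((-65*np.cos(f),91+65*np.sin(f),z))
plan([(F((-65,91,113)),PSI+np.pi/2,.4,1),(F((-65,91,113)),PSI+np.pi/2,.27,3)])
plan([(L(f,113),PSI+np.pi/2-f,.27) for f in np.linspace(0,1.755,15)[1:]]+[(L(1.755,113),PSI+np.pi/2-1.755,.27,1)],start=(F((-65,91,113)),PSI+np.pi/2))
```

```text
t 3.20 pos [0.4553 0.1821 0.1996] fix [-65.4  83.8 199.6] psi-PSI 1.559 F [-0.1 -0.7 -0.4] open 0.400 q [ 0.14  0.05  1.86 -0.    1.23 -1.28]
[[287.92914867 224.03595853]
 [287.11003105 285.03330379]]
[[[-0.01, 0.38, 4.34, -0.004, -0.001, -0.006, 0.4], [-0.02, 0.76, 8.68, -0.004, -0.001, -0.012, 0.4], [-0.02, 0.76, 8.68, -0.004, -0.001, -0.012, 0.4], [-0.02, 0.76, 8.68, -0.004, -0.001, -0.012, 0.27], [-0.02, 0.76, 8.68, -0.004, -0.001, -0.012, 0.27], [-0.02, 0.76, 8.68, -0.004, -0.001, -0.012, 0.27], [-0.02, 0.76, 8.68, -0.004, -0.001, -0.012, 0.27]]]
[[[-0.05, 0.81, 0.0, 0.0, 0.0, 0.125, 0.27], [-0.2, 1.61, 0.0, 0.0, 0.0, 0.251, 0.27], [-0.45, 2.39, 0.0, 0.0, 0.0, 0.376, 0.27], [-0.8, 3.12, 0.0, 0.0, 0.0, 0.501, 0.27], [-1.24, 3.81, 0.0, 0.0, 0.0, 0.627, 0.27], [-1.75, 4.44, 0.0, 0.0, 0.0, 0.752, 0.27], [-2.35, 5.0, 0.0, 0.0, 0.0, 0.878, 0.27], [-3.0, 5.48, 0.0, 0.0, 0.0, 1.003, 0.27]]]
[[[-0.05, 0.81, 0.0, 0.0, 0.0, 0.125, 0.27], [-0.2, 1.61, 0.0, 0.0, 0.0, 0.251, 0.27], [-0.45, 2.39, 0.0, 0.0, 0.0, 0.376, 0.27], [-0.8, 3.12, 0.0, 0.0, 0.0, 0.501, 0.27], [-1.24, 3.81, 0.0, 0.0, 0.0, 0.627, 0.27], [-1.75, 4.44, 0.0, 0.0, 0.0, 0.752, 0.27], [-1.75, 4.44, 0.0, 0.0, 0.0, 0.752, 0.27], [-1.75, 4.44, 0.0, 0.0, 0.0, 0.752, 0.27]]]
```

View pics/w2.png

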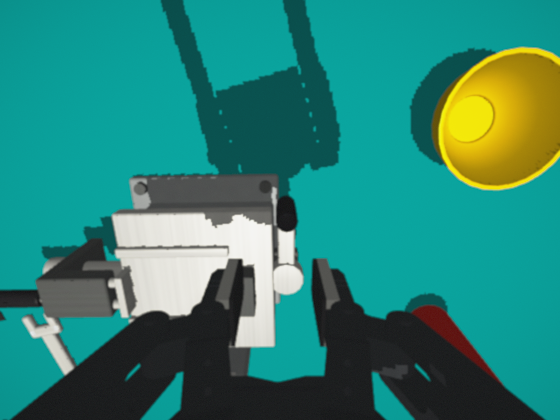

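The post top shows at about (288,222), as predicted, and it sits between the fingers. I'll check the can and bowl positions before the sweep.

Run:
```python
from h import *
s=get_calibration("scene");d=get_calibration("side")
print("can",Finv(ray(s,(387,183),.13)),Finv(ray(d,(277,124),.13)))
print("bowl",Finv(ray(s,(338,170),.06)),Finv(ray(d,(195,149),.06)))
```

```text
can [119.09609583 251.14640663 130.        ] [108.13934674 251.15015702 130.        ]
bowl [-126.40914652  269.72993842   60.        ] [-124.38127083  269.83214084   60.        ]
```

Emit:
apply_moves(
  moves=[
    [[-0.01, 0.38, 4.34, -0.004, -0.001, -0.006, 0.4], [-0.02, 0.76, 8.68, -0.004, -0.001, -0.012, 0.4], [-0.02, 0.76, 8.68, -0.004, -0.001, -0.012, 0.4], [-0.02, 0.76, 8.68, -0.004, -0.001, -0.012, 0.27], [-0.02, 0.76, 8.68, -0.004, -0.001, -0.012, 0.27], [-0.02, 0.76, 8.68, -0.004, -0.001, -0.012, 0.27], [-0.02, 0.76, 8.68, -0.004, -0.001, -0.012, 0.27]],
  ],
)

```text
time_s: 3.95
eef_pos: [0.457, 0.1893, 0.1137]
eef_rot: [0.001, 0.07, 0.998, 0.0]
wrist_force: [0.4, 0.0, 0.4]
opening: 0.271
```

Run:
```python
from h import *
st()
```

```text
t 3.95 pos [0.457  0.1893 0.1137] fix [-64.8  91.2 113.7] psi-PSI 1.573 F [0.4 0.  0.4] open 0.271 q [ 0.15  0.18  1.92  0.    1.05 -1.28]
```

Emit:
apply_moves(
  moves=[
    [[-0.05, 0.81, 0.0, 0.0, 0.0, 0.125, 0.27], [-0.2, 1.61, 0.0, 0.0, 0.0, 0.251, 0.27], [-0.45, 2.39, 0.0, 0.0, 0.0, 0.376, 0.27], [-0.8, 3.12, 0.0, 0.0, 0.0, 0.501, 0.27], [-1.24, 3.81, 0.0, 0.0, 0.0, 0.627, 0.27], [-1.75, 4.44, 0.0, 0.0, 0.0, 0.752, 0.27], [-2.35, 5.0, 0.0, 0.0, 0.0, 0.878, 0.27], [-3.0, 5.48, 0.0, 0.0, 0.0, 1.003, 0.27]],
  ],
)

```text
time_s: 4.75
eef_pos: [0.4935, 0.2389, 0.1131]
eef_rot: [-0.0, 0.543, 0.84, -0.001]
wrist_force: [-2.3, -4.5, 0.9]
opening: 0.266
```

Emit:
apply_moves(
  moves=[
    [[-0.05, 0.81, 0.0, 0.0, 0.0, 0.125, 0.27], [-0.2, 1.61, 0.0, 0.0, 0.0, 0.251, 0.27], [-0.45, 2.39, 0.0, 0.0, 0.0, 0.376, 0.27], [-0.8, 3.12, 0.0, 0.0, 0.0, 0.501, 0.27], [-1.24, 3.81, 0.0, 0.0, 0.0, 0.627, 0.27], [-1.75, 4.44, 0.0, 0.0, 0.0, 0.752, 0.27], [-1.75, 4.44, 0.0, 0.0, 0.0, 0.752, 0.27], [-1.75, 4.44, 0.0, 0.0, 0.0, 0.752, 0.27]],
  ],
)

```text
time_s: 5.55
eef_pos: [0.5404, 0.2418, 0.1127]
eef_rot: [-0.001, 0.812, 0.584, -0.001]
wrist_force: [-4.1, -1.2, 1.3]
opening: 0.27
```

Run:
```python
from h import *
st()
s=get_calibration("scene"); im=camera("scene")[:,:,::-1]; d=get_calibration("side"); im2=camera("side")[:,:,::-1]
cv2.imwrite("pics/s1.png",im);cv2.imwrite("pics/d1.png",im2)
# caps: white blobs on mat
for n,c,I,o in (("scene",s,im,(110,240,220,310)),("side",d,im2,(212,315,360,420))):
    x0,y0,x1,y1=o; g=cv2.cvtColor(I,cv2.COLOR_BGR2HSV)[y0:y1,x0:x1]; m=((g[:,:,1]<70)&(g[:,:,2]>110)).astype(np.uint8)
    N,l,S,C=cv2.connectedComponentsWithStats(m)
    for i in range(1,N):
        if S[i,4]>20: print(n,S[i].tolist(),ray(c,C[i]+[x0,y0],.012).round(3))
p=F((9,157,113)); print(p)
plan([(F((10,158,240)),PSI+np.pi/2-1.755,.6)])
```

```text
t 5.55 pos [0.5404 0.2418 0.1127] fix [ 10.4 155.  112.7] psi-PSI -0.181 F [-4.1 -1.2  1.3] open 0.270 q [0.22 0.37 1.66 0.   1.1  0.54]
scene [49, 5, 15, 18, 160] [ 0.413 -0.242  0.012]
scene [38, 37, 16, 20, 207] [ 0.516 -0.318  0.012]
side [26, 40, 29, 19, 423] [ 0.413 -0.241  0.012]
side [91, 60, 31, 20, 461] [ 0.518 -0.317  0.012]
[0.53931315 0.24404919 0.113     ]
[[[0.09, -0.04, -4.24, -0.002, 0.001, 0.001, 0.6], [0.18, -0.08, -8.49, -0.002, 0.001, 0.003, 0.6], [0.27, -0.12, -12.73, -0.002, 0.001, 0.004, 0.6]]]
```

Emit:
apply_moves(
  moves=[
    [[0, 0.15, 0, 0, 0, 0, 0.27], [0, 0.25, 0, 0, 0, 0, 0.27], [0, 0.25, 0, 0, 0, 0, 0.27]],
  ],
)

```text
time_s: 5.95
eef_pos: [0.5408, 0.2418, 0.1125]
eef_rot: [-0.002, 0.811, 0.585, -0.003]
wrist_force: [-14.3, 1.7, 6.1]
opening: 0.269
```

Emit:
apply_moves(
  moves=[
    [[0, -0.3, 0, 0, 0, 0, 0.3], [0, -0.3, 0, 0, 0, 0, 0.4], [0.0, -0.3, -4.24, 0, 0, 0, 0.6], [0.0, -0.3, -8.5, 0, 0, 0, 0.6], [0.0, -0.3, -13, 0, 0, 0, 0.9], [0.0, -0.3, -14, 0, 0, 0, 1]],
  ],
)

```text
time_s: 6.55
eef_pos: [0.5446, 0.2428, 0.2601]
eef_rot: [0.002, 0.812, 0.584, 0.006]
wrist_force: [0.6, 0.3, 0.8]
opening: 0.914
```

Run:
```python
from h import *
st()
im=camera("side")[:,:,::-1]
b=im[310:420,210:370]; cv2.imwrite("pics/caps.png",cv2.resize(b,(800,550),interpolation=cv2.INTER_CUBIC))
mid=np.array([.465,-.28,.22])
plan([(F((-60,40,250)),PSI,1),(mid,1.5,1)])
```

```text
t 6.55 pos [0.5446 0.2428 0.2601] fix [ 14.4 156.5 260.1] psi-PSI -0.181 F [0.6 0.3 0.8] open 0.914 q [ 0.22  0.21  1.55 -0.    1.37  0.54]
[[[-3.2, -1.3, 0.2, 0.01, -0.006, -0.045, 1], [-6.39, -2.6, 0.4, 0.01, -0.005, -0.091, 1], [-9.59, -3.9, 0.6, 0.01, -0.005, -0.136, 1], [-12.79, -5.2, 0.8, 0.01, -0.005, -0.181, 1], [-16.72, -3.77, 1.09, 0.01, -0.005, -0.188, 1], [-20.65, -2.35, 1.38, 0.01, -0.005, -0.195, 1], [-24.58, -0.93, 1.67, 0.01, -0.005, -0.202, 1], [-28.51, 0.5, 1.96, 0.01, -0.005, -0.21, 1]]]
[[[-4.14, 0.58, 0.3, 0.0, 0.0, -0.007, 1], [-8.28, 1.16, 0.6, 0.0, 0.0, -0.014, 1], [-12.42, 1.73, 0.9, 0.0, 0.0, -0.021, 1], [-16.56, 2.31, 1.2, 0.0, 0.0, -0.028, 1], [-20.71, 2.89, 1.5, 0.0, 0.0, -0.036, 1], [-24.85, 3.47, 1.8, 0.0, 0.0, -0.043, 1]]]
```

The force rose to 14 N against the stop, so the cam is fully open. Next, the caps.

Emit:
apply_moves(
  moves=[
    [[-3.2, -1.3, 0.2, 0.01, -0.006, -0.045, 1], [-6.39, -2.6, 0.4, 0.01, -0.005, -0.091, 1], [-9.59, -3.9, 0.6, 0.01, -0.005, -0.136, 1], [-12.79, -5.2, 0.8, 0.01, -0.005, -0.181, 1], [-16.72, -3.77, 1.09, 0.01, -0.005, -0.188, 1], [-20.65, -2.35, 1.38, 0.01, -0.005, -0.195, 1], [-24.58, -0.93, 1.67, 0.01, -0.005, -0.202, 1], [-28.51, 0.5, 1.96, 0.01, -0.005, -0.21, 1]],
  ],
)

```text
time_s: 7.4
eef_pos: [0.4547, -0.0314, 0.2321]
eef_rot: [-0.003, 0.746, 0.666, -0.005]
wrist_force: [0.6, 0.5, 0.1]
opening: 0.999
```

Emit:
apply_moves(
  moves=[
    [[-4.14, 0.58, 0.3, 0.0, 0.0, -0.007, 1], [-8.28, 1.16, 0.6, 0.0, 0.0, -0.014, 1], [-12.42, 1.73, 0.9, 0.0, 0.0, -0.021, 1], [-16.56, 2.31, 1.2, 0.0, 0.0, -0.028, 1], [-20.71, 2.89, 1.5, 0.0, 0.0, -0.036, 1], [-24.85, 3.47, 1.8, 0.0, 0.0, -0.043, 1], [-24.85, 3.47, 1.8, 0.0, 0.0, -0.043, 1]],
  ],
)

```text
time_s: 8.1
eef_pos: [0.4607, -0.2852, 0.2141]
eef_rot: [-0.003, 0.733, 0.68, -0.006]
wrist_force: [0.1, 1.2, 0.1]
opening: 0.998
```

```bash
cat >> h.py <<'E'
def caps(c,im,zt=.0215,show=None):
    """bright blobs on the mat: top face centre and long-axis direction"""
    g=cv2.cvtColor(im,cv2.COLOR_BGR2HSV); m=((g[:,:,1]<70)&(g[:,:,2]>150)).astype(np.uint8)
    m=cv2.morphologyEx(m,cv2.MORPH_CLOSE,np.ones((7,7)))
    for k in cv2.findContours(m,cv2.RETR_EXTERNAL,cv2.CHAIN_APPROX_NONE)[0]:
        if cv2.contourArea(k)<300: continue
        W=np.array([ray(c,p,zt)[:2]*1000 for p in k[:,0]],np.float32)
        (cx,cy),(w,h),a=cv2.minAreaRect(W)
        if max(w,h)>90 or max(w,h)<35: continue
        if w<h: a+=90
        print("cap",round(cx,1),round(cy,1),"size",round(w,1),round(h,1),"axis deg",round((a+90)%180-90,1),"px",k[:,0].mean(0).round())
E
python3 - <<'E'
from h import *
st(); c=get_calibration("wrist"); im=camera("wrist")[:,:,::-1]; cv2.imwrite("pics/w3.png",im); np.save("w3.npy",np.array([c],dtype=object))
caps(c,im)
E
```

```text
t 8.10 pos [ 0.4607 -0.2852  0.2141] fix [   6.  -378.   214.1] psi-PSI 0.067 F [0.1 1.2 0.1] open 0.998 q [-0.77  0.15  1.72 -0.01  1.28 -0.69]
cap 670.9 -607.9 size 35.7 50.7 axis deg -3.4 px [452. 412.]
cap 517.0 -318.3 size 26.0 51.1 axis deg -8.6 px [335. 210.]
```

View pics/w3.png

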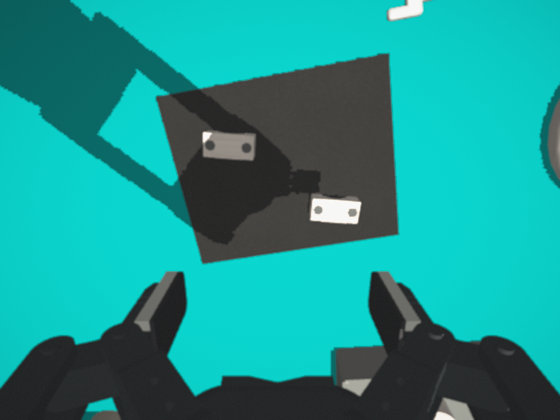

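The wrist view shows the bright cap at (335,210) and the shaded one at (230,146), with corners at about (204,130), (256,134), (254,160) and (203,157). I'll take the bright one first.

Run:
```python
from h import *
c=np.load("w3.npy",allow_pickle=True)[0]
W=np.array([ray(c,p,.0215)[:2]*1000 for p in [(204,130),(256,134),(254,160),(203,157)]])
print(W.round(1),W.mean(0), np.degrees(np.arctan2(*(W[1]-W[0])[::-1])),np.degrees(np.arctan2(*(W[2]-W[3])[::-1])))
ps=np.radians(90-8.6)
plan([((.517,-.3183,.09),ps,1),((.517,-.3183,.03),ps,1,1),((.517,-.3183,.03),ps,.45,4)])
```

```text
[[ 392.6 -226.7]
 [ 442.3 -234.1]
 [ 437.9 -259.1]
 [ 387.8 -252.5]] [ 415.15962178 -243.1181342 ] -8.4726700460192 -7.495425466240877
[[[-0.78, 1.51, 3.08, -0.012, 0.002, 0.019, 1], [-1.55, 3.02, 6.17, -0.012, 0.003, 0.038, 1], [-2.33, 4.53, 9.25, -0.012, 0.003, 0.057, 1], [-3.11, 6.04, 12.33, -0.012, 0.003, 0.076, 1], [-3.1, 6.07, 15.33, -0.012, 0.003, 0.076, 1], [-3.1, 6.11, 18.33, -0.012, 0.003, 0.076, 1], [-3.1, 6.11, 18.33, -0.012, 0.003, 0.076, 1], [-3.1, 6.11, 18.33, -0.012, 0.003, 0.076, 0.45]]]
[[[0.0, 0.0, 0.0, 0.0, 0.0, 0.0, 0.45], [0.0, 0.0, 0.0, 0.0, 0.0, 0.0, 0.45], [0.0, 0.0, 0.0, 0.0, 0.0, 0.0, 0.45], [0.0, 0.0, 0.0, 0.0, 0.0, 0.0, 0.45]]]
```

Emit:
apply_moves(
  moves=[
    [[-0.78, 1.51, 3.08, -0.012, 0.002, 0.019, 1], [-1.55, 3.02, 6.17, -0.012, 0.003, 0.038, 1], [-2.33, 4.53, 9.25, -0.012, 0.003, 0.057, 1], [-3.11, 6.04, 12.33, -0.012, 0.003, 0.076, 1], [-3.11, 6.05, 12.33, -0.012, 0.003, 0.076, 1], [-3.11, 6.05, 12.33, -0.012, 0.003, 0.076, 1]],
  ],
)

```text
time_s: 8.75
eef_pos: [0.5177, -0.3146, 0.0909]
eef_rot: [-0.001, 0.756, 0.654, 0.0]
wrist_force: [-0.0, 0.0, 0.4]
opening: 1.0
```

Run:
```python
from h import *
st(); ps=np.radians(90-8.6)
plan([((.517,-.3183,.03),ps,1,3),((.517,-.3183,.03),ps,.5,4)])
```

```text
t 8.75 pos [ 0.5177 -0.3146  0.0909] fix [  66.7 -399.1   90.9] psi-PSI -0.003 F [-0.   0.   0.4] open 1.000 q [-0.74  0.43  1.64  0.    1.08 -0.6 ]
[[[-0.19, -0.01, 3.05, -0.001, -0.001, 0.003, 1], [-0.39, -0.01, 6.09, -0.001, -0.001, 0.006, 1], [-0.39, -0.01, 6.09, -0.001, -0.001, 0.006, 1], [-0.39, -0.01, 6.09, -0.001, -0.001, 0.006, 1], [-0.39, -0.01, 6.09, -0.001, -0.001, 0.006, 1], [-0.39, -0.01, 6.09, -0.001, -0.001, 0.006, 0.5], [-0.39, -0.01, 6.09, -0.001, -0.001, 0.006, 0.5], [-0.39, -0.01, 6.09, -0.001, -0.001, 0.006, 0.5]]]
[[[0.0, 0.0, 0.0, 0.0, 0.0, 0.0, 0.5], [0.0, 0.0, 0.0, 0.0, 0.0, 0.0, 0.5]]]
```

Emit:
apply_moves(
  moves=[
    [[-0.19, -0.01, 3.05, -0.001, -0.001, 0.003, 1], [-0.39, -0.01, 6.09, -0.001, -0.001, 0.006, 1], [-0.39, -0.01, 6.09, -0.001, -0.001, 0.006, 1], [-0.39, -0.01, 6.09, -0.001, -0.001, 0.006, 1]],
  ],
)

```text
time_s: 9.15
eef_pos: [0.5181, -0.32, 0.0329]
eef_rot: [0.002, 0.759, 0.652, 0.0]
wrist_force: [0.6, 0.4, -0.1]
opening: 1.0
```

Run:
```python
from h import *
st()
```

```text
t 9.15 pos [ 0.5181 -0.32    0.0329] fix [  67.8 -404.4   32.9] psi-PSI -0.010 F [ 0.6  0.4 -0.1] open 1.000 q [-0.75  0.52  1.65  0.    0.97 -0.6 ]
```

Emit:
apply_moves(
  moves=[
    [[0.15, -0.05, 0.3, 0, 0, 0, 1], [0.15, -0.05, 0.3, 0, 0, 0, 0.8], [0.15, -0.05, 0.3, 0, 0, 0, 0.4], [0.15, -0.05, 0.3, 0, 0, 0, 0.4], [0.15, -0.05, 0.3, 0, 0, 0, 0.4], [0.15, -0.05, 0.3, 0, 0, 0, 0.4], [0.15, -0.05, 0.3, 0, 0, 0, 0.4]],
  ],
)

```text
time_s: 9.85
eef_pos: [0.5183, -0.3192, 0.0296]
eef_rot: [0.002, 0.759, 0.651, 0.0]
wrist_force: [-1.5, 0.7, 5.5]
opening: 0.561
```

Run:
```python
from h import *
st(); c=get_calibration("wrist"); im=camera("wrist")[:,:,::-1]; cv2.imwrite("pics/w4.png",im)
```

```text
t 9.85 pos [ 0.5183 -0.3192  0.0296] fix [  67.8 -403.6   29.6] psi-PSI -0.010 F [-1.5  0.7  5.5] open 0.561 q [-0.75  0.53  1.65  0.    0.96 -0.59]
```

View pics/w4.png

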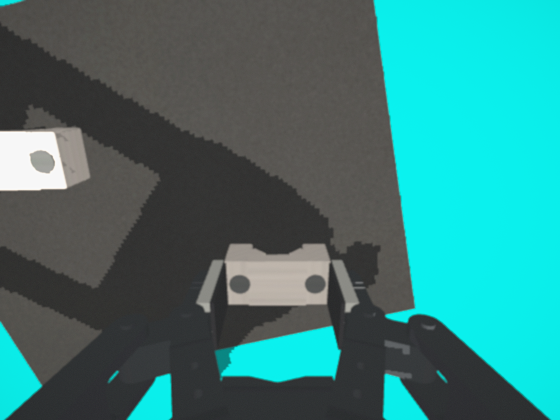

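The cap is gripped at an opening of 0.56. I'll work out its offset in the hand and lift.

Run:
```python
from h import *
c=get_calibration("wrist"); p,T,psi,o=pose()
W=np.array([ray(c,q,.0215) for q in [(227,262),(328,262),(331,305),(225,303)]]); 
print(T.inv().apply(W-p).round(4)*1000, T.inv().apply(W.mean(0)-p)*1000)
plan([((.518,-.319,.12),PSI,.4),(F((10,-250,200)),PSI,.4),(F((0,29,200)),PSI,.4,2)])
```

```text
[[ 11.8 -22.6   8. ]
 [ 11.7  24.1   8.2]
 [-11.8  26.7   8.3]
 [-10.5 -24.7   8. ]] [0.28424696 0.88070794 8.11353117]
[[[-0.0, 0.0, -4.52, 0.004, 0.003, -0.005, 0.4], [-0.01, 0.01, -9.04, 0.004, 0.003, -0.01, 0.4], [3.04, -1.17, -10.65, 0.004, 0.003, -0.01, 0.4], [6.09, -2.34, -12.26, 0.004, 0.003, -0.01, 0.4], [9.15, -3.52, -13.88, 0.004, 0.003, -0.01, 0.4], [12.2, -4.69, -15.49, 0.004, 0.003, -0.01, 0.4], [15.25, -5.87, -17.1, 0.004, 0.003, -0.01, 0.4], [19.24, -6.05, -17.12, 0.004, 0.003, -0.01, 0.4]]]
[[[3.99, -0.14, 0.0, 0.0, 0.0, 0.0, 0.4], [7.97, -0.29, 0.0, 0.0, 0.0, 0.0, 0.4], [11.96, -0.43, 0.0, 0.0, 0.0, 0.0, 0.4], [15.94, -0.57, 0.0, 0.0, 0.0, 0.0, 0.4], [19.93, -0.71, 0.0, 0.0, 0.0, 0.0, 0.4], [23.91, -0.86, 0.0, 0.0, 0.0, 0.0, 0.4], [23.91, -0.86, 0.0, 0.0, 0.0, 0.0, 0.4], [23.91, -0.86, 0.0, 0.0, 0.0, 0.0, 0.4]]]
```

Emit:
apply_moves(
  moves=[
    [[0, 0.0, -4.52, 0.004, 0.003, -0.005, 0.4], [-0.01, 0.01, -9.04, 0.004, 0.003, -0.01, 0.4], [3.04, -1.17, -10.65, 0.004, 0.003, -0.01, 0.4], [6.09, -2.34, -12.26, 0.004, 0.003, -0.01, 0.4], [9.15, -3.52, -13.88, 0.004, 0.003, -0.01, 0.4], [12.2, -4.69, -15.49, 0.004, 0.003, -0.01, 0.4], [15.25, -5.87, -17.1, 0.004, 0.003, -0.01, 0.4], [19.24, -6.05, -17.12, 0.004, 0.003, -0.01, 0.4]],
  ],
)

```text
time_s: 10.7
eef_pos: [0.4868, -0.1188, 0.2014]
eef_rot: [0.001, 0.756, 0.655, 0.001]
wrist_force: [1.0, -0.6, -0.0]
opening: 0.56
```

Emit:
apply_moves(
  moves=[
    [[3.99, -0.14, 0.0, 0.0, 0.0, 0.0, 0.4], [7.97, -0.29, 0.0, 0.0, 0.0, 0.0, 0.4], [11.96, -0.43, 0.0, 0.0, 0.0, 0.0, 0.4], [15.94, -0.57, 0.0, 0.0, 0.0, 0.0, 0.4], [19.93, -0.71, 0.0, 0.0, 0.0, 0.0, 0.4], [23.91, -0.86, 0.0, 0.0, 0.0, 0.0, 0.4], [23.91, -0.86, 0.0, 0.0, 0.0, 0.0, 0.4], [23.91, -0.86, 0.0, 0.0, 0.0, 0.0, 0.4]],
  ],
)

```text
time_s: 11.5
eef_pos: [0.5115, 0.1198, 0.1991]
eef_rot: [-0.001, 0.755, 0.656, -0.0]
wrist_force: [-0.1, -0.2, -0.8]
opening: 0.559
```

Run:
```python
from h import *
st()
plan([(F((0,29,135)),PSI,.4,3)])
plan([(F((0,29,122)),PSI,.4,3)])
```

```text
t 11.50 pos [0.5115 0.1198 0.1991] fix [ -1.   30.  199.1] psi-PSI 0.002 F [-0.1 -0.2 -0.8] open 0.559 q [0.   0.12 1.78 0.   1.24 0.14]
[[[-0.05, 0.05, 3.21, -0.002, -0.001, 0.001, 0.4], [-0.11, 0.11, 6.41, -0.002, -0.001, 0.002, 0.4], [-0.11, 0.11, 6.41, -0.002, -0.001, 0.002, 0.4], [-0.11, 0.11, 6.41, -0.002, -0.001, 0.002, 0.4], [-0.11, 0.11, 6.41, -0.002, -0.001, 0.002, 0.4]]]
[[[-0.05, 0.06, 3.86, -0.002, -0.001, 0.001, 0.4], [-0.11, 0.11, 7.71, -0.002, -0.001, 0.002, 0.4], [-0.11, 0.11, 7.71, -0.002, -0.001, 0.002, 0.4], [-0.11, 0.11, 7.71, -0.002, -0.001, 0.002, 0.4], [-0.11, 0.11, 7.71, -0.002, -0.001, 0.002, 0.4]]]
```

Emit:
apply_moves(
  moves=[
    [[-0.05, 0.06, 3.86, -0.002, -0.001, 0.001, 0.4], [-0.11, 0.11, 7.71, -0.002, -0.001, 0.002, 0.4], [-0.11, 0.11, 7.71, -0.002, -0.001, 0.002, 0.4], [-0.11, 0.11, 7.71, -0.002, -0.001, 0.002, 0.4], [-0.11, 0.11, 7.71, -0.002, -0.001, 0.002, 0.4]],
  ],
)

```text
time_s: 12.0
eef_pos: [0.5131, 0.1171, 0.1231]
eef_rot: [0.0, 0.757, 0.654, 0.0]
wrist_force: [0.1, 0.9, -1.6]
opening: 0.561
```

Run:
```python
from h import *
st(); c=get_calibration("wrist"); im=camera("wrist")[:,:,::-1]; cv2.imwrite("pics/w5.png",im[60:380,120:460])
print(proj(c,[F((-18,45,108)),F((18,45,108)),F((-33,80,95)),F((33,80,95))])-[120,60])
```

```text
t 12.00 pos [0.5131 0.1171 0.1231] fix [  1.   27.6 123.1] psi-PSI -0.003 F [ 0.1  0.9 -1.6] open 0.561 q [-0.    0.23  1.83  0.    1.08  0.14]
[[116.08022745 184.53776263]
 [191.59808468 184.318717  ]
 [ 84.85152901 106.59105115]
 [222.41310961 106.21353175]]
```

View pics/w5.png

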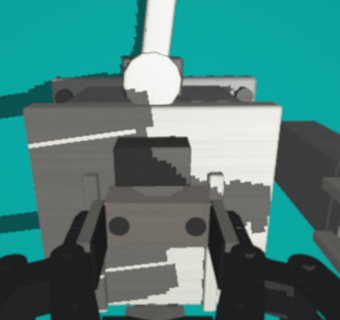

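The cap is between the rails and just in front of the fixed jaw. I'll lower it and push it gently against the jaw.

Emit:
apply_moves(
  moves=[
    [[0, -0.1, 0.2, 0, 0, 0, 0.4], [0, -0.1, 0.4, 0, 0, 0, 0.4], [0, -0.1, 0.4, 0, 0, 0, 0.4]],
  ],
)

```text
time_s: 12.35
eef_pos: [0.5115, 0.1181, 0.118]
eef_rot: [0.0, 0.756, 0.654, 0.0]
wrist_force: [0.2, -0.2, -0.9]
opening: 0.563
```

Emit:
apply_moves(
  moves=[
    [[0.2, 0, 0.02, 0, 0, 0, 0.4], [0.4, 0, 0.02, 0, 0, 0, 0.4], [0.4, 0, 0.02, 0, 0, 0, 0.4]],
  ],
)

```text
time_s: 12.65
eef_pos: [0.5122, 0.1216, 0.1179]
eef_rot: [0.0, 0.756, 0.655, -0.0]
wrist_force: [-0.3, -3.4, 0.2]
opening: 0.56
```

Run:
```python
from h import *
st()
```

```text
t 12.65 pos [0.5122 0.1216 0.1179] fix [ -0.6  31.9 117.9] psi-PSI -0.001 F [-0.3 -3.4  0.2] open 0.560 q [ 0.01  0.24  1.83 -0.    1.07  0.15]
```

Emit:
apply_moves(
  moves=[
    [[0, 0, 0.1, 0, 0, 0, 0.4], [0, 0, 0.1, 0, 0, 0, 0.4]],
  ],
)

```text
time_s: 12.85
eef_pos: [0.5123, 0.1216, 0.1173]
eef_rot: [0.0, 0.756, 0.655, -0.0]
wrist_force: [-1.7, -4.7, 4.0]
opening: 0.563
```

Run:
```python
from h import *
st()
```

```text
t 12.85 pos [0.5123 0.1216 0.1173] fix [ -0.4  31.9 117.3] psi-PSI -0.002 F [-1.7 -4.7  4. ] open 0.563 q [ 0.01  0.24  1.83 -0.    1.07  0.15]
```

Emit:
apply_moves(
  moves=[
    [[0, 0, 0, 0, 0, 0, 0.75], [0, 0, 0, 0, 0, 0, 0.75], [0, 0, 0, 0, 0, 0, 0.75], [0, 0, -4, 0, 0, 0, 0.75], [0, 0, -8, 0, 0, 0, 0.9], [0, 0, -9, 0, 0, 0, 1]],
  ],
)

```text
time_s: 13.45
eef_pos: [0.5148, 0.1223, 0.2117]
eef_rot: [0.002, 0.756, 0.654, 0.003]
wrist_force: [0.7, 0.0, -0.4]
opening: 0.999
```

Run:
```python
from h import *
st(); c=get_calibration("wrist"); im=camera("wrist")[:,:,::-1]; cv2.imwrite("pics/w6.png",im)
ps=np.radians(90-8)
plan([(F((-40,-100,210)),PSI,1),((.415,-.260,.18),ps,1,2)])
```

```text
t 13.45 pos [0.5148 0.1223 0.2117] fix [  2.   33.  211.7] psi-PSI -0.002 F [ 0.7  0.  -0.4] open 0.999 q [0.01 0.11 1.77 0.   1.25 0.15]
[[[-3.33, -1.04, 0.02, 0.008, -0.002, 0.0, 1], [-6.65, -2.08, 0.04, 0.008, -0.002, -0.001, 1], [-9.98, -3.12, 0.06, 0.008, -0.002, -0.001, 1], [-13.31, -4.16, 0.08, 0.008, -0.002, -0.002, 1], [-17.64, -4.21, 0.58, 0.008, -0.002, -0.002, 1], [-21.96, -4.25, 1.07, 0.008, -0.002, -0.003, 1], [-26.29, -4.29, 1.56, 0.008, -0.002, -0.003, 1], [-30.62, -4.33, 2.05, 0.008, -0.002, -0.003, 1]]]
[[[-4.33, -0.05, 0.5, 0.0, 0.0, 0.0, 1], [-8.65, -0.11, 1.0, 0.0, 0.0, -0.001, 1], [-8.65, -0.11, 1.0, 0.0, 0.0, -0.001, 1], [-8.65, -0.11, 1.0, 0.0, 0.0, -0.001, 1]]]
```

Emit:
apply_moves(
  moves=[
    [[-3.33, -1.04, 0.02, 0.008, -0.002, 0.0, 1], [-6.65, -2.08, 0.04, 0.008, -0.002, -0.001, 1], [-9.98, -3.12, 0.06, 0.008, -0.002, -0.001, 1], [-13.31, -4.16, 0.08, 0.008, -0.002, -0.002, 1], [-17.64, -4.21, 0.58, 0.008, -0.002, -0.002, 1], [-21.96, -4.25, 1.07, 0.008, -0.002, -0.003, 1], [-26.29, -4.29, 1.56, 0.008, -0.002, -0.003, 1], [-30.62, -4.33, 2.05, 0.008, -0.002, -0.003, 1]],
  ],
)

```text
time_s: 14.3
eef_pos: [0.4244, -0.1759, 0.1849]
eef_rot: [-0.003, 0.755, 0.656, -0.003]
wrist_force: [1.1, 0.4, 0.1]
opening: 1.0
```

Emit:
apply_moves(
  moves=[
    [[-4.33, -0.05, 0.5, 0.0, 0.0, 0.0, 1], [-8.65, -0.11, 1.0, 0.0, 0.0, -0.001, 1], [-8.65, -0.11, 1.0, 0.0, 0.0, -0.001, 1], [-8.65, -0.11, 1.0, 0.0, 0.0, -0.001, 1]],
  ],
)

```text
time_s: 14.7
eef_pos: [0.4112, -0.2603, 0.1749]
eef_rot: [-0.004, 0.756, 0.655, -0.003]
wrist_force: [0.4, 0.7, 0.3]
opening: 0.999
```

Run:
```python
from h import *
st(); c=get_calibration("wrist"); im=camera("wrist")[:,:,::-1]; a=cv2.imread("pics/w6.png")
cv2.imwrite("pics/w7.png",np.hstack([cv2.resize(im,None,fx=.7,fy=.7,interpolation=cv2.INTER_AREA),cv2.resize(a,None,fx=.7,fy=.7,interpolation=cv2.INTER_AREA)]))
caps(c,im)
```

```text
t 14.70 pos [ 0.4112 -0.2603  0.1749] fix [ -46.5 -360.4  174.9] psi-PSI -0.001 F [0.4 0.7 0.3] open 0.999 q [-0.81  0.07  1.89 -0.01  1.19 -0.66]
cap 414.4 -242.9 size 24.4 49.9 axis deg -8.0 px [279. 176.]
cap 578.7 -137.1 size 35.2 14.7 axis deg 4.8 px [476.  12.]
```

View pics/w7.png

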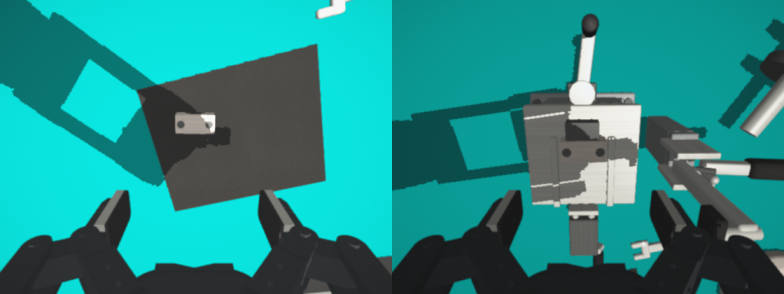

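The first cap is seated against the fixed jaw (right half, around row 150). The second is at (414.4, -242.9) mm, axis -8°. I'll grasp it.

Run:
```python
from h import *
ps=np.radians(90-8)
plan([((.4144,-.2429,.08),ps,1,2)])
plan([((.4144,-.2429,.08),ps,1,3),((.4144,-.2429,.0295),ps,1,4)])
```

```text
[[[0.56, 0.05, 3.17, -0.009, 0.0, 0.0, 1], [1.12, 0.09, 6.35, -0.009, 0.0, -0.001, 1], [1.68, 0.14, 9.52, -0.009, 0.0, -0.001, 1], [1.68, 0.14, 9.52, -0.009, 0.0, -0.001, 1], [1.68, 0.14, 9.52, -0.009, 0.0, -0.001, 1]]]
[[[0.56, 0.05, 3.17, -0.009, 0.0, 0.0, 1], [1.12, 0.09, 6.35, -0.009, 0.0, -0.001, 1], [1.68, 0.14, 9.52, -0.009, 0.0, -0.001, 1], [1.68, 0.14, 9.52, -0.009, 0.0, -0.001, 1], [1.68, 0.14, 9.52, -0.009, 0.0, -0.001, 1], [1.68, 0.14, 9.52, -0.009, 0.0, -0.001, 1], [1.68, 0.17, 12.04, -0.009, 0.0, -0.001, 1], [1.68, 0.19, 14.57, -0.009, 0.0, -0.001, 1]]]
[[[0.0, 0.0, 0.0, 0.0, 0.0, 0.0, 1], [0.0, 0.0, 0.0, 0.0, 0.0, 0.0, 1], [0.0, 0.0, 0.0, 0.0, 0.0, 0.0, 1], [0.0, 0.0, 0.0, 0.0, 0.0, 0.0, 1]]]
```

Emit:
apply_moves(
  moves=[
    [[0.56, 0.05, 3.17, -0.009, 0.0, 0.0, 1], [1.12, 0.09, 6.35, -0.009, 0.0, -0.001, 1], [1.68, 0.14, 9.52, -0.009, 0.0, -0.001, 1], [1.68, 0.14, 9.52, -0.009, 0.0, -0.001, 1], [1.68, 0.14, 9.52, -0.009, 0.0, -0.001, 1], [1.68, 0.14, 9.52, -0.009, 0.0, -0.001, 1]],
  ],
)

```text
time_s: 15.35
eef_pos: [0.4163, -0.2445, 0.0829]
eef_rot: [0.003, 0.754, 0.657, -0.0]
wrist_force: [0.8, -0.2, 1.0]
opening: 0.996
```

Run:
```python
from h import *
ps=np.radians(90-8)
st();plan([((.4144,-.2429,.0295),ps,1,4)])
```

```text
t 15.35 pos [ 0.4163 -0.2445  0.0829] fix [ -43.7 -344.    82.9] psi-PSI 0.004 F [ 0.8 -0.2  1. ] open 0.996 q [-0.78  0.2   1.96 -0.    0.97 -0.64]
[[[0.07, -0.12, 2.67, 0.004, 0.003, 0.001, 1], [0.15, -0.23, 5.34, 0.004, 0.003, 0.002, 1], [0.15, -0.23, 5.34, 0.004, 0.003, 0.002, 1], [0.15, -0.23, 5.34, 0.004, 0.003, 0.002, 1], [0.15, -0.23, 5.34, 0.004, 0.003, 0.002, 1], [0.15, -0.23, 5.34, 0.004, 0.003, 0.002, 1]]]
```

Emit:
apply_moves(
  moves=[
    [[0.07, -0.12, 2.67, 0.004, 0.003, 0.001, 1], [0.15, -0.23, 5.34, 0.004, 0.003, 0.002, 1], [0.15, -0.23, 5.34, 0.004, 0.003, 0.002, 1], [0.15, -0.23, 5.34, 0.004, 0.003, 0.002, 1]],
  ],
)

```text
time_s: 15.75
eef_pos: [0.4137, -0.2429, 0.0291]
eef_rot: [-0.001, 0.755, 0.656, -0.0]
wrist_force: [-0.3, 0.0, -0.3]
opening: 0.999
```

Run:
```python
from h import *
ps=np.radians(90-8)
st();plan([((.4144,-.2429,.0295),ps,.8)])
```

```text
t 15.75 pos [ 0.4137 -0.2429  0.0291] fix [ -46.5 -342.8   29.1] psi-PSI 0.001 F [-0.3  0.  -0.3] open 0.999 q [-0.78  0.31  1.98 -0.    0.86 -0.64]
[[[0.01, 0.07, -0.04, -0.002, -0.001, -0.001, 0.8]]]
```

Emit:
apply_moves(
  moves=[
    [[0, 0.07, 0, 0, 0, 0, 0.8], [0, 0.07, 0, 0, 0, 0, 0.4], [0, 0.07, 0, 0, 0, 0, 0.4], [0, 0.07, 0, 0, 0, 0, 0.4], [0, 0.07, 0, 0, 0, 0, 0.4], [0, 0.07, 0, 0, 0, 0, 0.4]],
  ],
)

```text
time_s: 16.35
eef_pos: [0.4147, -0.2433, 0.0296]
eef_rot: [-0.0, 0.755, 0.656, -0.0]
wrist_force: [-1.8, 0.6, 10.4]
opening: 0.562
```

Run:
```python
from h import *
st(); p=pose()[0]
plan([(p+[0,0,.09],PSI,.4),(F((-20,-230,200)),PSI,.4),(F((0,2,200)),PSI,.4,2)])
```

```text
t 16.35 pos [ 0.4147 -0.2433  0.0296] fix [ -45.4 -343.    29.6] psi-PSI 0.001 F [-1.8  0.6 10.4] open 0.562 q [-0.78  0.31  1.98 -0.    0.86 -0.64]
[[[-0.0, -0.0, -4.5, -0.001, 0.0, 0.001, 0.4], [-0.0, -0.01, -9.0, -0.001, 0.0, 0.001, 0.4], [2.82, 0.63, -11.01, -0.001, 0.0, 0.001, 0.4], [5.65, 1.27, -13.02, -0.001, 0.0, 0.001, 0.4], [8.47, 1.91, -15.04, -0.001, 0.0, 0.001, 0.4], [11.3, 2.55, -17.05, -0.001, 0.0, 0.001, 0.4], [15.16, 2.88, -17.05, -0.001, 0.0, 0.001, 0.4], [19.03, 3.22, -17.05, -0.001, 0.0, 0.001, 0.4]]]
[[[3.87, 0.33, 0.0, 0.0, 0.0, 0.0, 0.4], [7.73, 0.67, 0.0, 0.0, 0.0, 0.0, 0.4], [11.6, 1.0, 0.0, 0.0, 0.0, 0.0, 0.4], [15.47, 1.33, 0.0, 0.0, 0.0, 0.0, 0.4], [15.47, 1.33, 0.0, 0.0, 0.0, 0.0, 0.4], [15.47, 1.33, 0.0, 0.0, 0.0, 0.0, 0.4]]]
```

Emit:
apply_moves(
  moves=[
    [[0, 0, -4.5, -0.001, 0.0, 0.001, 0.4], [0, -0.01, -9.0, -0.001, 0.0, 0.001, 0.4], [2.82, 0.63, -11.01, -0.001, 0.0, 0.001, 0.4], [5.65, 1.27, -13.02, -0.001, 0.0, 0.001, 0.4], [8.47, 1.91, -15.04, -0.001, 0.0, 0.001, 0.4], [11.3, 2.55, -17.05, -0.001, 0.0, 0.001, 0.4], [15.16, 2.88, -17.05, -0.001, 0.0, 0.001, 0.4], [19.03, 3.22, -17.05, -0.001, 0.0, 0.001, 0.4]],
  ],
)

```text
time_s: 17.15
eef_pos: [0.4735, -0.0577, 0.2]
eef_rot: [0.0, 0.756, 0.655, 0.001]
wrist_force: [0.2, -1.0, -2.0]
opening: 0.559
```

Emit:
apply_moves(
  moves=[
    [[3.87, 0.33, 0.0, 0.0, 0.0, 0.0, 0.4], [7.73, 0.67, 0.0, 0.0, 0.0, 0.0, 0.4], [11.6, 1.0, 0.0, 0.0, 0.0, 0.0, 0.4], [15.47, 1.33, 0.0, 0.0, 0.0, 0.0, 0.4], [15.47, 1.33, 0.0, 0.0, 0.0, 0.0, 0.4], [15.47, 1.33, 0.0, 0.0, 0.0, 0.0, 0.4]],
  ],
)

```text
time_s: 17.75
eef_pos: [0.5077, 0.0934, 0.1988]
eef_rot: [-0.001, 0.755, 0.656, -0.0]
wrist_force: [0.4, -0.5, -1.1]
opening: 0.558
```

Run:
```python
from h import *
st();plan([(F((0,3,123)),PSI,.4,4)])
```

```text
t 17.75 pos [0.5077 0.0934 0.1988] fix [ -1.    3.4 198.8] psi-PSI 0.002 F [ 0.4 -0.5 -1.1] open 0.558 q [-0.05  0.1   1.8   0.    1.24  0.09]
[[[-0.02, 0.06, 3.79, -0.001, -0.001, 0.001, 0.4], [-0.04, 0.11, 7.58, -0.001, -0.001, 0.002, 0.4], [-0.04, 0.11, 7.58, -0.001, -0.001, 0.002, 0.4], [-0.04, 0.11, 7.58, -0.001, -0.001, 0.002, 0.4], [-0.04, 0.11, 7.58, -0.001, -0.001, 0.002, 0.4], [-0.04, 0.11, 7.58, -0.001, -0.001, 0.002, 0.4]]]
```

Emit:
apply_moves(
  moves=[
    [[-0.02, 0.06, 3.79, -0.001, -0.001, 0.001, 0.4], [-0.04, 0.1, 7.58, -0.001, -0.001, 0.002, 0.4], [-0.04, 0.1, 7.58, -0.001, -0.001, 0.002, 0.4], [-0.04, 0.1, 7.58, -0.001, -0.001, 0.002, 0.4], [-0.04, 0.1, 7.58, -0.001, -0.001, 0.002, 0.4]],
  ],
)

```text
time_s: 18.25
eef_pos: [0.5093, 0.0914, 0.1242]
eef_rot: [0.0, 0.756, 0.654, 0.0]
wrist_force: [-0.6, 0.7, -1.4]
opening: 0.558
```

Run:
```python
from h import *
st();plan([(F((-0.4,3,118)),PSI,.4,2)])
```

```text
t 18.25 pos [0.5093 0.0914 0.1242] fix [  0.9   1.7 124.2] psi-PSI -0.003 F [-0.6  0.7 -1.4] open 0.558 q [-0.05  0.21  1.85  0.    1.08  0.09]
[[[0.13, -0.13, 0.62, 0.001, 0.0, -0.003, 0.4], [0.13, -0.13, 0.62, 0.001, 0.0, -0.003, 0.4], [0.13, -0.13, 0.62, 0.001, 0.0, -0.003, 0.4]]]
```

Now lower, push in y until it contacts the first cap, then down onto the bed.

Emit:
apply_moves(
  moves=[
    [[0.1, -0.1, 0.3, 0.001, 0.0, -0.003, 0.4], [0.1, -0.1, 0.62, 0.001, 0.0, -0.003, 0.4], [0.1, -0.1, 0.62, 0.001, 0.0, -0.003, 0.4]],
  ],
)

```text
time_s: 18.55
eef_pos: [0.5084, 0.0932, 0.1177]
eef_rot: [-0.0, 0.755, 0.656, 0.0]
wrist_force: [-2.7, -0.1, 4.2]
opening: 0.56
```

Emit:
apply_moves(
  moves=[
    [[0.2, 0, 0, 0, 0, 0, 0.4], [0.4, 0, 0, 0, 0, 0, 0.4], [0.4, 0, 0, 0, 0, 0, 0.4], [0.4, 0, 0, 0, 0, 0, 0.4]],
  ],
)

```text
time_s: 18.95
eef_pos: [0.5092, 0.0969, 0.1177]
eef_rot: [0.0, 0.755, 0.656, 0.0]
wrist_force: [-1.3, -2.8, 6.1]
opening: 0.562
```

Run:
```python
from h import *
st()
```

```text
t 18.95 pos [0.5092 0.0969 0.1177] fix [  0.    7.1 117.7] psi-PSI 0.001 F [-1.3 -2.8  6.1] open 0.562 q [-0.04  0.22  1.86 -0.    1.07  0.1 ]
```

Emit:
apply_moves(
  moves=[
    [[0.1, 0, -0.02, 0, 0, 0, 0.4], [0.2, 0, -0.02, 0, 0, 0, 0.4], [0.2, 0, -0.02, 0, 0, 0, 0.4]],
  ],
)

```text
time_s: 19.25
eef_pos: [0.5095, 0.0986, 0.1177]
eef_rot: [0.0, 0.755, 0.656, -0.0]
wrist_force: [-0.4, -4.5, 6.9]
opening: 0.561
```

Run:
```python
from h import *
st()
```

```text
t 19.25 pos [0.5095 0.0986 0.1177] fix [  0.    8.8 117.7] psi-PSI 0.001 F [-0.4 -4.5  6.9] open 0.561 q [-0.04  0.22  1.85 -0.    1.07  0.1 ]
```

Emit:
apply_moves(
  moves=[
    [[0.1, 0, -0.02, 0, 0, 0, 0.4], [0.15, 0, -0.02, 0, 0, 0, 0.4], [0.15, 0, -0.02, 0, 0, 0, 0.4]],
  ],
)

```text
time_s: 19.55
eef_pos: [0.5095, 0.0987, 0.1177]
eef_rot: [0.001, 0.755, 0.656, -0.001]
wrist_force: [-1.5, -11.3, 6.0]
opening: 0.556
```

Run:
```python
from h import *
st()
```

```text
t 19.55 pos [0.5095 0.0987 0.1177] fix [ -0.    8.9 117.7] psi-PSI 0.002 F [ -1.5 -11.3   6. ] open 0.556 q [-0.04  0.22  1.85 -0.    1.07  0.11]
```

Emit:
apply_moves(
  moves=[
    [[-0.15, 0, 0, 0, 0, 0, 0.4], [-0.1, 0, 0, 0, 0, 0, 0.75], [-0.1, 0, 0, 0, 0, 0, 0.75], [-0.1, 0, 0, 0, 0, 0, 0.75], [-0.1, 0, -4, 0, 0, 0, 0.75], [-0.1, 0, -8, 0, 0, 0, 0.9], [-0.1, 0, -10, 0, 0, 0, 1], [-0.1, 0, -10, 0, 0, 0, 1]],
  ],
)

```text
time_s: 20.35
eef_pos: [0.511, 0.0999, 0.2206]
eef_rot: [0.002, 0.755, 0.656, 0.002]
wrist_force: [0.4, -0.1, -0.5]
opening: 1.0
```

Run:
```python
from h import *
st(); c=get_calibration("wrist"); im=camera("wrist")[:,:,::-1]; cv2.imwrite("pics/w8.png",cv2.resize(im,(784,588),interpolation=cv2.INTER_CUBIC)); np.save("w8.npy",np.array([c],dtype=object))
c1=np.load("w1.npy",allow_pickle=True)[0]
print("block rear",Finv(ray(c1,(430/1.4,447/1.4),.107)),"shaft",Finv(ray(c1,(720/1.4,238/1.4),.03)))
print("grip px",proj(c,[F((186,25,143)),F((164,25,139))])*1.4)
```

```text
t 20.35 pos [0.511  0.0999 0.2206] fix [  1.4  10.3 220.6] psi-PSI 0.001 F [ 0.4 -0.1 -0.5] open 1.000 q [-0.04  0.08  1.78  0.    1.27  0.1 ]
block rear [   0.30555154 -104.66796594  107.        ] shaft [236.85122954  32.87617404  30.        ]
grip px [[773.42022165 290.61071821]
 [721.52981293 287.94847188]]
```

View pics/w8.png

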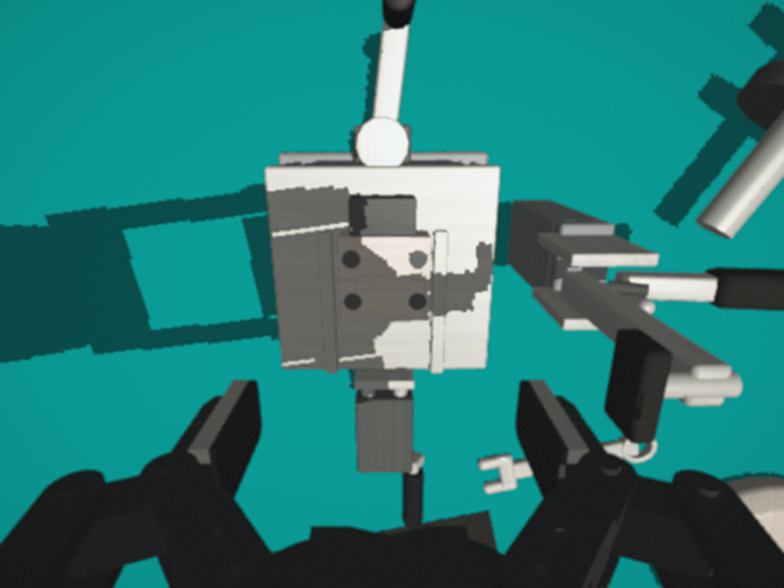

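Both caps are side by side between the rails against the fixed jaw, in rows 237–325. Next I'll go over the raised arm to the toggle grip.

Run:
```python
from h import *
PT=PSI-np.pi/2
plan([(F((1,10,300)),PSI,1),(F((184,25,300)),PT,.6,2)])
```

```text
[[[-0.0, 0.05, -4.08, 0.002, -0.001, 0.001, 1], [-0.0, 0.1, -8.17, 0.002, -0.001, 0.001, 1], [0.12, 1.63, -8.16, 0.002, -0.001, 0.132, 0.6], [0.25, 3.15, -8.16, 0.002, -0.001, 0.263, 0.6], [0.37, 4.68, -8.16, 0.001, -0.001, 0.394, 0.6], [0.49, 6.2, -8.16, 0.001, -0.001, 0.525, 0.6], [0.61, 7.73, -8.15, 0.001, -0.001, 0.656, 0.6], [0.74, 9.25, -8.15, 0.001, -0.001, 0.787, 0.6]]]
[[[1.17, 0.99, 0.0, 0.0, 0.0, 0.131, 0.6], [2.33, 1.98, 0.0, 0.0, 0.0, 0.262, 0.6], [3.5, 2.97, 0.0, 0.0, 0.0, 0.393, 0.6], [4.67, 3.96, 0.0, 0.0, 0.0, 0.524, 0.6], [5.83, 4.95, 0.0, 0.0, 0.0, 0.654, 0.6], [7.0, 5.94, 0.0, 0.0, 0.0, 0.785, 0.6], [7.0, 5.94, 0.0, 0.0, 0.0, 0.785, 0.6], [7.0, 5.94, 0.0, 0.0, 0.0, 0.785, 0.6]]]
```

Emit:
apply_moves(
  moves=[
    [[0, 0.05, -4.08, 0.002, -0.001, 0.001, 1], [0, 0.1, -8.17, 0.002, -0.001, 0.001, 1], [0.12, 1.63, -8.16, 0.002, -0.001, 0.132, 0.6], [0.25, 3.15, -8.16, 0.002, -0.001, 0.263, 0.6], [0.37, 4.68, -8.16, 0.001, -0.001, 0.394, 0.6], [0.49, 6.2, -8.16, 0.001, -0.001, 0.525, 0.6], [0.61, 7.73, -8.15, 0.001, -0.001, 0.656, 0.6], [0.74, 9.25, -8.15, 0.001, -0.001, 0.787, 0.6]],
  ],
)

```text
time_s: 21.2
eef_pos: [0.6014, 0.0941, 0.2956]
eef_rot: [-0.001, 0.95, 0.313, -0.003]
wrist_force: [0.1, 0.6, 0.7]
opening: 0.598
```

Emit:
apply_moves(
  moves=[
    [[1.17, 0.99, 0.0, 0.0, 0.0, 0.131, 0.6], [2.33, 1.98, 0.0, 0.0, 0.0, 0.262, 0.6], [3.5, 2.97, 0.0, 0.0, 0.0, 0.393, 0.6], [4.67, 3.96, 0.0, 0.0, 0.0, 0.524, 0.6], [5.83, 4.95, 0.0, 0.0, 0.0, 0.654, 0.6], [7.0, 5.94, 0.0, 0.0, 0.0, 0.785, 0.6], [7.0, 5.94, 0.0, 0.0, 0.0, 0.785, 0.6], [7.0, 5.94, 0.0, 0.0, 0.0, 0.785, 0.6]],
  ],
)

```text
time_s: 22.0
eef_pos: [0.6924, 0.0885, 0.2957]
eef_rot: [-0.0, 0.998, -0.069, -0.003]
wrist_force: [0.2, -0.7, -0.1]
opening: 0.6
```

Run:
```python
from h import *
st(); c=get_calibration("wrist"); im=camera("wrist")[:,:,::-1]; cv2.imwrite("pics/w9.png",im)
print(proj(c,[F((186,25,153)),F((208,25,157)),F((186,16,153)),F((186,34,153))]))
PT=PSI-np.pi/2
plan([(F((186,25,190)),PT,.6,3)])
```

```text
t 22.00 pos [0.6924 0.0885 0.2957] fix [182.6  24.6 295.7] psi-PSI -1.568 F [ 0.2 -0.7 -0.1] open 0.600 q [-0.04  0.43  1.2   0.    1.52  1.67]
[[276.58558576 194.99864759]
 [276.65606343 171.0995103 ]
 [286.97403902 195.03646609]
 [266.1967191  194.96082758]]
[[[0.14, -0.01, 3.54, 0.0, 0.006, 0.001, 0.6], [0.27, -0.02, 7.09, 0.0, 0.006, 0.002, 0.6], [0.41, -0.04, 10.63, 0.0, 0.006, 0.003, 0.6], [0.41, -0.04, 10.63, 0.0, 0.006, 0.003, 0.6], [0.41, -0.04, 10.63, 0.0, 0.006, 0.003, 0.6], [0.41, -0.04, 10.63, 0.0, 0.006, 0.003, 0.6]]]
```

View pics/w9.png

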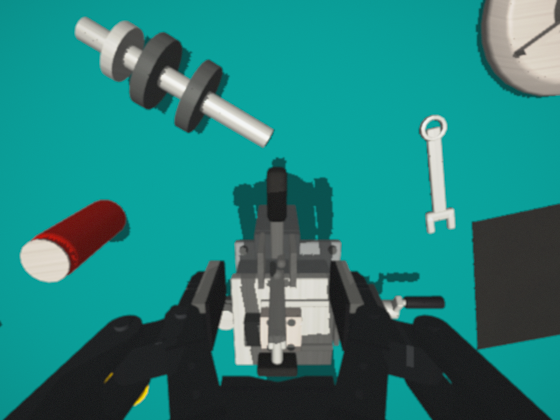

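The toggle grip is at (277,168–220), centred between the fingers. I'll descend and grip it.

Emit:
apply_moves(
  moves=[
    [[0.14, -0.01, 3.54, 0.0, 0.006, 0.001, 0.6], [0.27, -0.02, 7.09, 0.0, 0.006, 0.002, 0.6], [0.36, -0.04, 10.63, 0.0, 0.006, 0.003, 0.6], [0.36, -0.04, 13, 0.0, 0.006, 0.003, 0.6], [0.36, -0.04, 15, 0.0, 0.006, 0.003, 0.6], [0.36, -0.04, 15, 0.0, 0.006, 0.003, 0.5], [0.36, -0.04, 15, 0.0, 0.006, 0.003, 0.4]],
  ],
)

```text
time_s: 22.75
eef_pos: [0.696, 0.0884, 0.1483]
eef_rot: [0.0, 0.997, -0.072, 0.001]
wrist_force: [0.3, -0.6, 0.2]
opening: 0.403
```

Run:
```python
from h import *
st(); PT=PSI-np.pi/2
plan([(F((186,25,145)),PT,.4,1)])
```

```text
t 22.75 pos [0.696  0.0884 0.1483] fix [186.1  25.  148.3] psi-PSI -1.573 F [ 0.3 -0.6  0.2] open 0.403 q [-0.04  0.55  1.34 -0.    1.26  1.67]
[[[-0.01, 0.0, 0.33, 0.0, -0.002, -0.002, 0.4], [-0.01, 0.0, 0.33, 0.0, -0.002, -0.002, 0.4]]]
```

Emit:
apply_moves(
  moves=[
    [[0, 0, 0.33, 0, 0, 0, 0.15], [0, 0, 0.33, 0, 0, 0, 0.05], [0, 0, 0.33, 0, 0, 0, 0.05], [0, 0, 0.33, 0, 0, 0, 0.05], [0, 0, 0.33, 0, 0, 0, 0.05]],
  ],
)

```text
time_s: 23.25
eef_pos: [0.6976, 0.0883, 0.1469]
eef_rot: [0.0, 0.997, -0.072, 0.003]
wrist_force: [-0.5, 0.7, 5.7]
opening: 0.204
```

Run:
```python
from h import *
st(); PT=PSI-np.pi/2
f=Finv(pose()[0]); r=np.hypot(f[0]-117,f[2]-131); e=np.arctan2(f[2]-131,f[0]-117); print(r,e)
A=[(F((117+r*np.cos(e+t),f[1],131+r*np.sin(e+t))),PT,.05) for t in np.linspace(0,1.46,17)[1:]]
plan(A)
```

```text
t 23.25 pos [0.6976 0.0883 0.1469] fix [187.7  25.2 146.9] psi-PSI -1.574 F [-0.5  0.7  5.7] open 0.204 q [-0.04  0.55  1.34 -0.    1.25  1.67]
72.51378401225237 0.22160497675972846
[[[-0.17, 0.0, -0.64, 0.0, -0.007, -0.003, 0.05], [-0.4, 0.0, -1.26, 0.0, -0.007, -0.003, 0.05], [-0.68, 0.0, -1.86, 0.0, -0.007, -0.003, 0.05], [-1.02, 0.0, -2.43, 0.0, -0.007, -0.003, 0.05], [-1.41, 0.0, -2.96, 0.0, -0.007, -0.003, 0.05], [-1.84, 0.0, -3.46, 0.0, -0.007, -0.003, 0.05], [-2.32, 0.01, -3.92, 0.0, -0.007, -0.003, 0.05], [-2.84, 0.01, -4.33, 0.0, -0.007, -0.003, 0.05]]]
[[[-0.56, 0.0, -0.36, 0.0, 0.0, 0.0, 0.05], [-1.14, 0.0, -0.67, 0.0, 0.0, 0.0, 0.05], [-1.75, -0.0, -0.92, 0.0, 0.0, 0.0, 0.05], [-2.39, 0.0, -1.11, 0.0, 0.0, 0.0, 0.05], [-3.03, -0.0, -1.25, 0.0, 0.0, 0.0, 0.05], [-3.69, -0.0, -1.33, 0.0, 0.0, 0.0, 0.05], [-4.35, -0.0, -1.34, 0.0, 0.0, 0.0, 0.05], [-5.01, 0.0, -1.3, 0.0, 0.0, 0.0, 0.05]]]
```

Emit:
apply_moves(
  moves=[
    [[-0.17, 0.0, -0.64, 0, 0, 0, 0.05], [-0.4, 0.0, -1.26, 0, 0, 0, 0.05], [-0.68, 0.0, -1.86, 0, 0, 0, 0.05], [-1.02, 0.0, -2.43, 0, 0, 0, 0.05], [-1.41, 0.0, -2.96, 0, 0, 0, 0.05], [-1.84, 0.0, -3.46, 0, 0, 0, 0.05], [-2.32, 0.0, -3.92, 0, 0, 0, 0.05], [-2.84, 0.0, -4.33, 0, 0, 0, 0.05]],
  ],
)

```text
time_s: 24.05
eef_pos: [0.6689, 0.0922, 0.1873]
eef_rot: [0.0, 0.997, -0.072, 0.003]
wrist_force: [5.4, 0.3, -7.3]
opening: 0.194
```

Run:
```python
from h import *
st()
```

```text
t 24.05 pos [0.6689 0.0922 0.1873] fix [158.8  25.  187.3] psi-PSI -1.574 F [ 5.4  0.3 -7.3] open 0.194 q [-0.04  0.45  1.39 -0.    1.29  1.68]
```

Emit:
apply_moves(
  moves=[
    [[-0.56, 0.0, -0.36, 0.0, 0.0, 0.0, 0.05], [-1.14, 0.0, -0.67, 0.0, 0.0, 0.0, 0.05], [-1.75, 0, -0.92, 0.0, 0.0, 0.0, 0.05], [-2.39, 0.0, -1.11, 0.0, 0.0, 0.0, 0.05], [-3.03, 0, -1.25, 0.0, 0.0, 0.0, 0.05], [-3.69, 0, -1.33, 0.0, 0.0, 0.0, 0.05], [-4.35, 0, -1.34, 0.0, 0.0, 0.0, 0.05], [-4.9, 0.0, -1.3, 0.0, 0.0, 0.0, 0.05]],
  ],
)

```text
time_s: 24.85
eef_pos: [0.6212, 0.0989, 0.2016]
eef_rot: [0.0, 0.997, -0.073, 0.004]
wrist_force: [3.6, -2.9, -2.9]
opening: 0.187
```

Run:
```python
from h import *
st()
f=Finv(pose()[0]); print(np.arctan2(f[2]-131,f[0]-117)-.2216, np.hypot(f[0]-117,f[2]-131))
```

```text
t 24.85 pos [0.6212 0.0989 0.2016] fix [110.6  24.9 201.6] psi-PSI -1.574 F [ 3.6 -2.9 -2.9] open 0.187 q [-0.03  0.34  1.52 -0.    1.28  1.69]
1.4392533941871857 70.9282210147036
```

Emit:
apply_moves(
  moves=[
    [[-0.3, 0, 0.03, 0, 0, 0, 0.05], [-0.5, 0, 0.05, 0, 0, 0, 0.05], [-0.5, 0, 0.05, 0, 0, 0, 0.05]],
  ],
)

```text
time_s: 25.15
eef_pos: [0.6157, 0.0997, 0.2013]
eef_rot: [0.001, 0.997, -0.073, 0.003]
wrist_force: [2.8, -1.6, 1.0]
opening: 0.179
```

Run:
```python
from h import *
st()
f=Finv(pose()[0]); print(np.arctan2(f[2]-131,f[0]-117)-.2216, np.hypot(f[0]-117,f[2]-131))
PC=PSI-np.pi
plan([(F((117,25,300)),PSI-np.pi/2,.5),(F((117,-60,300)),PSI-2.,.6),(F((30,-172,190)),PC,.5,2)])
```

```text
t 25.15 pos [0.6157 0.0997 0.2013] fix [105.   24.9 201.3] psi-PSI -1.574 F [ 2.8 -1.6  1. ] open 0.179 q [-0.03  0.33  1.53 -0.    1.28  1.69]
1.518225348575728 71.32846570345318
[[[0.42, -0.0, -3.29, 0.001, -0.006, -0.001, 0.5], [0.84, -0.01, -6.57, 0.001, -0.006, -0.002, 0.5], [1.26, -0.01, -9.86, 0.001, -0.006, -0.003, 0.5], [1.27, 2.11, -9.86, 0.0, -0.006, 0.104, 0.6], [1.27, 4.24, -9.86, 0.0, -0.006, 0.211, 0.6], [1.28, 6.36, -9.86, 0.0, -0.006, 0.319, 0.6], [1.29, 8.49, -9.86, -0.001, -0.006, 0.426, 0.6], [0.32, 9.73, -8.64, -0.001, -0.006, 0.553, 0.5]]]
[[[-0.16, 1.57, 1.22, 0.0, 0.0, 0.127, 0.5], [-0.33, 3.13, 2.44, 0.0, 0.0, 0.254, 0.5], [-0.49, 4.7, 3.67, 0.0, 0.0, 0.381, 0.5], [-0.66, 6.27, 4.89, 0.0, 0.0, 0.507, 0.5], [-0.82, 7.84, 6.11, 0.0, 0.0, 0.634, 0.5], [-0.99, 9.4, 7.33, 0.0, 0.0, 0.761, 0.5], [-1.15, 10.97, 8.56, 0.0, 0.0, 0.888, 0.5], [-1.31, 12.54, 9.78, 0.0, 0.0, 1.015, 0.5]]]
[[[0.0, 0.0, 0.0, 0.0, 0.0, 0.0, 0.5], [0.0, 0.0, 0.0, 0.0, 0.0, 0.0, 0.5]]]
```

Force stayed low past the expected stop, so I'll release, lift and look.

Emit:
apply_moves(
  moves=[
    [[0, 0, 0, 0, 0, 0, 0.4], [0, 0, 0, 0, 0, 0, 0.5], [0.42, 0, -3.29, 0, 0, 0, 0.5], [0.84, 0, -6.57, 0, 0, 0, 0.5], [1.26, 0, -9.86, 0, 0, 0, 0.5], [1.26, 0, -9.86, 0, 0, 0, 0.5]],
  ],
)

```text
time_s: 25.75
eef_pos: [0.6293, 0.0985, 0.3049]
eef_rot: [-0.0, 0.997, -0.072, 0.006]
wrist_force: [0.6, -0.1, 0.5]
opening: 0.5
```

Run:
```python
from h import *
st(); ims=[]
cc={}
for n in("side","scene"):
    c=get_calibration(n); im=camera(n)[:,:,::-1]
    for th in (1.2,1.4,1.46):
        print(n,th,[proj(c,F((117+k*np.cos(.1745+th),25,131+k*np.sin(.1745+th))))[0].round(1).tolist() for k in (48,92)])
    ims.append(im)
a=cv2.resize(ims[0][110:230,210:350],(560,480),interpolation=cv2.INTER_CUBIC)
b=cv2.resize(ims[1][120:260,230:350],(240*1,280),interpolation=cv2.INTER_CUBIC)
b=np.vstack([b,np.zeros((200,240,3),np.uint8)])
cv2.imwrite("pics/t1.png",np.hstack([a,b]))
```

```text
t 25.75 pos [0.6293 0.0985 0.3049] fix [118.7  25.7 304.9] psi-PSI -1.574 F [ 0.6 -0.1  0.5] open 0.500 q [-0.03  0.27  1.39 -0.    1.47  1.69]
side 1.2 [[302.9, 163.7], [307.9, 148.3]]
side 1.4 [[298.8, 163.9], [299.8, 148.6]]
side 1.46 [[297.6, 164.1], [297.3, 149.0]]
scene 1.2 [[321.2, 190.1], [323.8, 175.9]]
scene 1.4 [[319.0, 188.1], [319.5, 172.3]]
scene 1.46 [[318.3, 187.7], [318.3, 171.5]]
```

View pics/t1.png

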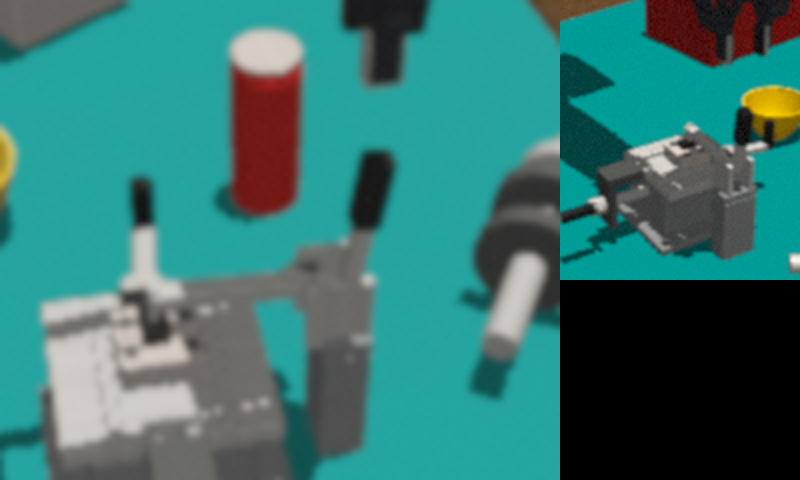

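The handle leans a little to +x, base at (301,167) and top at (304,148). That is about 1.3 rad, so not over centre yet. I'll push it from the +x side with closed fingers until it meets the stop.

Run:
```python
from h import *
PT=PSI-np.pi/2
plan([(F((172,25,300)),PT,0),(F((172,25,212)),PT,0,3)])
```

```text
[[[2.78, 0.01, -0.01, 0.0, -0.004, -0.002, 0], [5.56, 0.02, -0.03, 0.0, -0.004, -0.003, 0], [5.55, 0.02, 4.37, 0.0, -0.004, -0.003, 0], [5.53, 0.03, 8.77, 0.0, -0.004, -0.003, 0], [5.53, 0.03, 8.77, 0.0, -0.004, -0.003, 0], [5.53, 0.03, 8.77, 0.0, -0.004, -0.003, 0], [5.53, 0.03, 8.77, 0.0, -0.004, -0.003, 0]]]
```

Emit:
apply_moves(
  moves=[
    [[2.78, 0.01, 0, 0.0, -0.004, -0.002, 0], [5.56, 0.02, 0, 0.0, -0.004, -0.003, 0], [5.55, 0.02, 4.37, 0.0, -0.004, -0.003, 0], [5.53, 0.03, 8.77, 0.0, -0.004, -0.003, 0], [5.53, 0.03, 8.77, 0.0, -0.004, -0.003, 0], [5.53, 0.03, 8.77, 0.0, -0.004, -0.003, 0]],
  ],
)

```text
time_s: 26.45
eef_pos: [0.6805, 0.0902, 0.2096]
eef_rot: [0.0, 0.997, -0.071, -0.003]
wrist_force: [1.3, -0.2, 0.9]
opening: 0.001
```

Emit:
apply_moves(
  moves=[
    [[-0.5, 0, 0, 0, 0, 0, 0], [-1, 0, 0, 0, 0, 0, 0], [-1.5, 0, 0, 0, 0, 0, 0], [-2, 0, 0, 0, 0, 0, 0], [-2.5, 0, 0, 0, 0, 0, 0], [-3, 0, 0, 0, 0, 0, 0], [-3, 0, 0, 0, 0, 0, 0]],
  ],
)

```text
time_s: 27.15
eef_pos: [0.6518, 0.0945, 0.2119]
eef_rot: [0.0, 0.997, -0.071, -0.0]
wrist_force: [-0.2, -0.2, 0.6]
opening: -0.002
```

Emit:
apply_moves(
  moves=[
    [[-0.3, 0, 0, 0, 0, 0, 0], [-0.6, 0, 0, 0, 0, 0, 0], [-0.6, 0, 0, 0, 0, 0, 0]],
  ],
)

```text
time_s: 27.45
eef_pos: [0.646, 0.0952, 0.2115]
eef_rot: [0.0, 0.997, -0.071, -0.001]
wrist_force: [1.3, -0.5, 0.3]
opening: -0.002
```

Run:
```python
from h import *
st()
```

```text
t 27.45 pos [0.646  0.0952 0.2115] fix [135.7  24.7 211.5] psi-PSI -1.571 F [ 1.3 -0.5  0.3] open -0.002 q [-0.04  0.38  1.43 -0.    1.33  1.68]
```

Emit:
apply_moves(
  moves=[
    [[-0.2, 0, 0, 0, 0, 0, 0], [-0.4, 0, 0, 0, 0, 0, 0], [-0.4, 0, 0, 0, 0, 0, 0]],
  ],
)

```text
time_s: 27.75
eef_pos: [0.643, 0.0956, 0.2117]
eef_rot: [0.0, 0.997, -0.071, 0.001]
wrist_force: [5.7, -0.3, 0.0]
opening: -0.0
```

Emit:
apply_moves(
  moves=[
    [[-0.2, 0, 0, 0, 0, 0, 0], [-0.4, 0, 0, 0, 0, 0, 0], [-0.4, 0, 0, 0, 0, 0, 0]],
  ],
)

```text
time_s: 28.05
eef_pos: [0.6425, 0.0956, 0.212]
eef_rot: [-0.0, 0.997, -0.071, 0.005]
wrist_force: [18.8, -1.0, -9.3]
opening: 0.002
```

Run:
```python
from h import *
st()
```

```text
t 28.05 pos [0.6425 0.0956 0.212 ] fix [132.1  24.6 212. ] psi-PSI -1.572 F [18.8 -1.  -9.3] open 0.002 q [-0.03  0.37  1.45 -0.    1.31  1.68]
```

It reached the stop: 19 N with the finger at x 132, as expected for 1.46 rad. Next I'll work out the crank angle from the w8 picture and plan the way to the crank.

Run:
```python
from h import *
c=np.load("w8.npy",allow_pickle=True)[0]
for a in np.arange(.6,2.6,.2):
  y=-165+12*a/6.283
  print(round(a,1),[(proj(c,F((25*np.sin(a),y+dy,60+25*np.cos(a))))*1.4).round()[0].tolist() for dy in (-24,24)], (proj(c,F((0,-45+12*a/6.283,107)))*1.4).round()[0].tolist())
PC=PSI-np.pi
plan([(F((150,25,225)),PSI-np.pi/2,0),(F((150,-60,240)),PSI-2.2,.5),(F((25,-172,200)),PC,.5,2)])
```

```text
0.6 [[403.0, 530.0], [403.0, 479.0]] [384.0, 380.0]
0.8 [[407.0, 526.0], [408.0, 475.0]] [384.0, 379.0]
1.0 [[411.0, 522.0], [412.0, 471.0]] [384.0, 379.0]
1.2 [[414.0, 517.0], [415.0, 466.0]] [384.0, 378.0]
1.4 [[415.0, 511.0], [416.0, 461.0]] [384.0, 378.0]
1.6 [[415.0, 506.0], [417.0, 457.0]] [384.0, 377.0]
1.8 [[414.0, 501.0], [415.0, 452.0]] [384.0, 377.0]
2.0 [[412.0, 496.0], [413.0, 447.0]] [384.0, 376.0]
2.2 [[408.0, 492.0], [409.0, 444.0]] [384.0, 376.0]
2.4 [[404.0, 488.0], [405.0, 440.0]] [384.0, 375.0]
[[[1.8, -0.04, -1.28, -0.001, -0.01, -0.001, 0], [1.8, 1.66, -1.58, -0.001, -0.01, 0.125, 0.5], [1.81, 3.36, -1.88, -0.002, -0.01, 0.251, 0.5], [1.81, 5.06, -2.19, -0.003, -0.01, 0.376, 0.5], [1.82, 6.76, -2.49, -0.003, -0.01, 0.502, 0.5], [1.82, 8.46, -2.79, -0.004, -0.01, 0.628, 0.5], [0.03, 10.06, -2.24, -0.005, -0.009, 0.763, 0.5], [-1.75, 11.66, -1.68, -0.005, -0.009, 0.897, 0.5]]]
[[[0.14, 2.39, 0.57, 0.0, 0.0, 0.135, 0.5], [0.28, 4.79, 1.14, 0.0, 0.0, 0.269, 0.5], [0.42, 7.18, 1.71, 0.0, 0.0, 0.404, 0.5], [0.56, 9.57, 2.29, 0.0, 0.0, 0.538, 0.5], [0.7, 11.97, 2.86, 0.0, 0.0, 0.673, 0.5], [0.7, 11.97, 2.86, 0.0, 0.0, 0.673, 0.5], [0.7, 11.97, 2.86, 0.0, 0.0, 0.673, 0.5]]]
```

Emit:
apply_moves(
  moves=[
    [[1.8, 0, -1.28, -0.001, -0.01, -0.001, 0], [1.8, 1.66, -1.58, -0.001, -0.01, 0.125, 0.5], [1.81, 3.36, -1.88, -0.002, -0.01, 0.251, 0.5], [1.81, 5.06, -2.19, -0.003, -0.01, 0.376, 0.5], [1.82, 6.76, -2.49, -0.003, -0.01, 0.502, 0.5], [1.82, 8.46, -2.79, -0.004, -0.01, 0.628, 0.5], [0.03, 10.06, -2.24, -0.005, -0.009, 0.763, 0.5], [-1.75, 11.66, -1.68, -0.005, -0.009, 0.897, 0.5]],
  ],
)

```text
time_s: 28.85
eef_pos: [0.6035, -0.0171, 0.2278]
eef_rot: [0.003, 0.867, -0.499, -0.005]
wrist_force: [-0.2, -0.6, 0.1]
opening: 0.498
```

Emit:
apply_moves(
  moves=[
    [[0.14, 2.39, 0.57, 0.0, 0.0, 0.135, 0.5], [0.28, 4.79, 1.14, 0.0, 0.0, 0.269, 0.5], [0.42, 7.18, 1.71, 0.0, 0.0, 0.404, 0.5], [0.56, 9.57, 2.29, 0.0, 0.0, 0.538, 0.5], [0.7, 11.97, 2.86, 0.0, 0.0, 0.673, 0.5], [0.7, 11.97, 2.86, 0.0, 0.0, 0.673, 0.5], [0.7, 11.97, 2.86, 0.0, 0.0, 0.673, 0.5]],
  ],
)

```text
time_s: 29.55
eef_pos: [0.5042, -0.0833, 0.2007]
eef_rot: [-0.004, -0.656, 0.755, 0.004]
wrist_force: [0.3, 0.0, 0.7]
opening: 0.503
```

Run:
```python
from h import *
st(); c=get_calibration("wrist"); im=camera("wrist")[:,:,::-1]; cv2.imwrite("pics/w10.png",im)
for a in (.8,1.,1.2,1.4):
  y=-165+12*a/6.283
  print(a,[proj(c,F((25*np.sin(a),y+dy,60+25*np.cos(a)))).round()[0].tolist() for dy in (-24,0,24)])
```

```text
t 29.55 pos [ 0.5042 -0.0833  0.2007] fix [  20.6 -172.   200.7] psi-PSI -3.140 F [0.3 0.  0.7] open 0.503 q [-0.39  0.1   1.81 -0.    1.25  2.89]
0.8 [[279.0, 188.0], [279.0, 216.0], [279.0, 243.0]]
1.0 [[275.0, 187.0], [275.0, 215.0], [275.0, 241.0]]
1.2 [[273.0, 186.0], [273.0, 214.0], [273.0, 239.0]]
1.4 [[271.0, 185.0], [271.0, 212.0], [271.0, 238.0]]
```

View pics/w10.png

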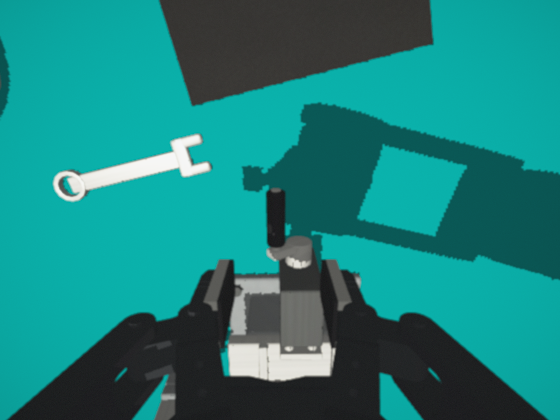

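The handle is at column 276, rows 187–245, so the crank angle is about 1.0 rad and it is centred between the fingers. I'll descend and grip it.

Run:
```python
from h import *
PC=PSI-np.pi
plan([(F((21,-170,74)),PC,.45,3)])
```

```text
[[[-0.06, -0.04, 4.23, 0.011, 0.0, 0.001, 0.45], [-0.12, -0.08, 8.46, 0.011, 0.0, 0.001, 0.45], [-0.18, -0.12, 12.69, 0.011, 0.0, 0.002, 0.45], [-0.18, -0.12, 12.69, 0.011, 0.0, 0.002, 0.45], [-0.18, -0.12, 12.69, 0.011, 0.0, 0.002, 0.45], [-0.18, -0.12, 12.69, 0.011, 0.0, 0.002, 0.45]]]
```

Emit:
apply_moves(
  moves=[
    [[-0.06, -0.04, 4.23, 0.011, 0.0, 0.001, 0.45], [-0.12, -0.08, 8.46, 0.011, 0.0, 0.001, 0.45], [-0.18, -0.12, 12.69, 0.011, 0.0, 0.002, 0.45], [-0.18, -0.12, 12.69, 0.011, 0.0, 0.002, 0.45], [-0.18, -0.12, 12.69, 0.011, 0.0, 0.002, 0.45]],
  ],
)

```text
time_s: 30.1
eef_pos: [0.505, -0.0811, 0.074]
eef_rot: [-0.001, -0.655, 0.755, 0.0]
wrist_force: [1.0, 0.1, 0.5]
opening: 0.449
```

Run:
```python
from h import *
st()
PC=PSI-np.pi
plan([(F((21,-170,73)),PC,.25,1)])
```

```text
t 30.10 pos [ 0.505  -0.0811  0.074 ] fix [  21.  -169.8   74. ] psi-PSI -3.141 F [1.  0.1 0.5] open 0.449 q [-0.39  0.28  1.89 -0.    0.97  2.89]
[[[0.02, -0.0, 0.1, 0.001, 0.0, 0.0, 0.25], [0.02, -0.0, 0.1, 0.001, 0.0, 0.0, 0.25]]]
```

Emit:
apply_moves(
  moves=[
    [[0, 0, 0.1, 0, 0, 0, 0.2], [0, 0, 0.1, 0, 0, 0, 0.05], [0, 0, 0.1, 0, 0, 0, 0.05], [0, 0, 0.1, 0, 0, 0, 0.05], [0, 0, 0.1, 0, 0, 0, 0.05]],
  ],
)

```text
time_s: 30.6
eef_pos: [0.5054, -0.0821, 0.0739]
eef_rot: [0.0, -0.655, 0.756, -0.001]
wrist_force: [-1.7, -1.6, 2.8]
opening: 0.167
```

```bash
cat >> h.py <<'E'
PC=PSI-np.pi
def crank(a0,a1,r=25.,y0=None,n=None):
    """rows leading the handle from angle a0 to a1, starting at the measured pose"""
    f=Finv(pose()[0]); y0=f[1] if y0 is None else y0
    n=n or int(np.ceil((a1-a0)/.5)); A=np.linspace(a0,a1,n+1)
    P=lambda a:np.array((r*np.sin(a),y0+12*(a-a0)/6.2832,60+r*np.cos(a)))
    R=lambda a:(F(P(a)),PC,.05)
    plan([R(a) for a in A[1:]],start=(F(P(a0)),PC))
E
python3 - <<'E'
from h import *
st(); f=Finv(pose()[0]); a=np.arctan2(f[0],f[2]-60); print(a,np.hypot(f[0],f[2]-60))
crank(a,a+4)
E
```

```text
t 30.60 pos [ 0.5054 -0.0821  0.0739] fix [  21.6 -170.7   73.9] psi-PSI -3.143 F [-1.7 -1.6  2.8] open 0.167 q [-0.39  0.28  1.89 -0.    0.97  2.89]
0.9988695908805033 25.65201094216018
[[[-0.1, -0.39, 1.17, 0.0, 0.0, 0.0, 0.05], [-0.19, -0.17, 2.39, 0.0, 0.0, 0.0, 0.05], [-0.29, 0.6, 3.35, 0.0, 0.0, 0.0, 0.05], [-0.38, 1.75, 3.83, 0.0, 0.0, 0.0, 0.05], [-0.48, 2.98, 3.7, 0.0, 0.0, 0.0, 0.05], [-0.57, 3.99, 2.99, 0.0, 0.0, 0.0, 0.05], [-0.67, 4.55, 1.88, 0.0, 0.0, 0.0, 0.05], [-0.76, 4.5, 0.65, 0.0, 0.0, 0.0, 0.05]]]
```

Emit:
apply_moves(
  moves=[
    [[-0.1, -0.39, 1.17, 0.0, 0.0, 0.0, 0.05], [-0.19, -0.17, 2.39, 0.0, 0.0, 0.0, 0.05], [-0.29, 0.6, 3.35, 0.0, 0.0, 0.0, 0.05], [-0.38, 1.75, 3.83, 0.0, 0.0, 0.0, 0.05]],
  ],
)

```text
time_s: 31.0
eef_pos: [0.4875, -0.0748, 0.0335]
eef_rot: [0.0, -0.654, 0.756, -0.0]
wrist_force: [4.2, 4.4, 7.0]
opening: 0.159
```

Run:
```python
from h import *
st(); f=Finv(pose()[0]); print("a",np.arctan2(f[0],f[2]-60),np.hypot(f[0],f[2]-60))
```

```text
t 31.00 pos [ 0.4875 -0.0748  0.0335] fix [   2.8 -165.9   33.5] psi-PSI -3.144 F [4.2 4.4 7. ] open 0.159 q [-0.39  0.32  1.94  0.    0.87  2.89]
a 3.035762221264094 26.67013317428942
```

The forces are modest, so I'll continue round.

Run:
```python
from h import *
crank(3.0,11.,n=16,y0=-166.9)
```

```text
[[[-0.1, 1.23, -0.13, 0.0, 0.0, 0.0, 0.05], [-0.19, 2.24, -0.84, 0.0, 0.0, 0.0, 0.05], [-0.29, 2.8, -1.95, 0.0, 0.0, 0.0, 0.05], [-0.38, 2.75, -3.18, 0.0, 0.0, 0.0, 0.05], [-0.48, 2.12, -4.25, 0.0, 0.0, 0.0, 0.05], [-0.57, 1.05, -4.88, 0.0, 0.0, 0.0, 0.05], [-0.67, -0.18, -4.92, 0.0, 0.0, 0.0, 0.05], [-0.76, -1.29, -4.36, 0.0, 0.0, 0.0, 0.05]]]
[[[-0.1, -0.7, 1.02, 0.0, 0.0, 0.0, 0.05], [-0.19, -0.83, 2.25, 0.0, 0.0, 0.0, 0.05], [-0.29, -0.35, 3.39, 0.0, 0.0, 0.0, 0.05], [-0.38, 0.61, 4.16, 0.0, 0.0, 0.0, 0.05], [-0.48, 1.83, 4.38, 0.0, 0.0, 0.0, 0.05], [-0.57, 3.0, 3.98, 0.0, 0.0, 0.0, 0.05], [-0.67, 3.84, 3.07, 0.0, 0.0, 0.0, 0.05], [-0.76, 4.14, 1.87, 0.0, 0.0, 0.0, 0.05]]]
```

Emit:
apply_moves(
  moves=[
    [[-0.1, 1.23, -0.13, 0.0, 0.0, 0.0, 0.05], [-0.19, 2.24, -0.84, 0.0, 0.0, 0.0, 0.05], [-0.29, 2.8, -1.95, 0.0, 0.0, 0.0, 0.05], [-0.38, 2.75, -3.18, 0.0, 0.0, 0.0, 0.05], [-0.48, 2.12, -4.25, 0.0, 0.0, 0.0, 0.05], [-0.57, 1.05, -4.88, 0.0, 0.0, 0.0, 0.05], [-0.67, -0.18, -4.92, 0.0, 0.0, 0.0, 0.05], [-0.76, -1.29, -4.36, 0.0, 0.0, 0.0, 0.05]],
  ],
)

```text
time_s: 31.8
eef_pos: [0.5019, -0.0704, 0.0788]
eef_rot: [-0.001, -0.655, 0.756, -0.001]
wrist_force: [-1.0, -0.9, 4.8]
opening: 0.162
```

Run:
```python
from h import *
st(); f=Finv(pose()[0]); print("a",np.arctan2(f[0],f[2]-60),np.hypot(f[0],f[2]-60))
```

```text
t 31.80 pos [ 0.5019 -0.0704  0.0788] fix [  16.4 -159.6   78.8] psi-PSI -3.143 F [-1.  -0.9  4.8] open 0.162 q [-0.37  0.26  1.9  -0.    0.98  2.91]
a 0.7171918145070129 24.957558760028697
```

Emit:
apply_moves(
  moves=[
    [[-0.1, -0.7, 1.02, 0.0, 0.0, 0.0, 0.05], [-0.19, -0.83, 2.25, 0.0, 0.0, 0.0, 0.05], [-0.29, -0.35, 3.39, 0.0, 0.0, 0.0, 0.05], [-0.38, 0.61, 4.16, 0.0, 0.0, 0.0, 0.05], [-0.48, 1.83, 4.38, 0.0, 0.0, 0.0, 0.05], [-0.57, 3.0, 3.98, 0.0, 0.0, 0.0, 0.05], [-0.67, 3.84, 3.07, 0.0, 0.0, 0.0, 0.05], [-0.76, 4.14, 1.87, 0.0, 0.0, 0.0, 0.05]],
  ],
)

```text
time_s: 32.6
eef_pos: [0.4606, -0.0566, 0.0588]
eef_rot: [-0.001, -0.655, 0.756, -0.001]
wrist_force: [4.4, -1.9, -3.8]
opening: 0.163
```

Run:
```python
from h import *
st(); f=Finv(pose()[0]); print("a",np.arctan2(f[0],f[2]-60)%6.2832+6.2832,np.hypot(f[0],f[2]-60))
crank(11.,19.,n=16,y0=-151.5)
```

```text
t 32.60 pos [ 0.4606 -0.0566  0.0588] fix [ -26.4 -151.7   58.8] psi-PSI -3.143 F [ 4.4 -1.9 -3.8] open 0.163 q [-0.38  0.22  2.01 -0.    0.91  2.91]
a 10.952057797764324 26.447332830948646
[[[-0.1, -0.31, -1.2, 0.0, 0.0, 0.0, 0.05], [-0.19, -1.16, -2.1, 0.0, 0.0, 0.0, 0.05], [-0.29, -2.33, -2.48, 0.0, 0.0, 0.0, 0.05], [-0.38, -3.55, -2.26, 0.0, 0.0, 0.0, 0.05], [-0.48, -4.51, -1.48, 0.0, 0.0, 0.0, 0.05], [-0.57, -4.98, -0.33, 0.0, 0.0, 0.0, 0.05], [-0.67, -4.84, 0.9, 0.0, 0.0, 0.0, 0.05], [-0.76, -4.13, 1.91, 0.0, 0.0, 0.0, 0.05]]]
[[[-0.1, 1.11, 0.55, 0.0, 0.0, 0.0, 0.05], [-0.19, 2.35, 0.49, 0.0, 0.0, 0.0, 0.05], [-0.29, 3.41, -0.14, 0.0, 0.0, 0.0, 0.05], [-0.38, 4.03, -1.21, 0.0, 0.0, 0.0, 0.05], [-0.48, 4.06, -2.45, 0.0, 0.0, 0.0, 0.05], [-0.57, 3.5, -3.55, 0.0, 0.0, 0.0, 0.05], [-0.67, 2.48, -4.25, 0.0, 0.0, 0.0, 0.05], [-0.76, 1.25, -4.37, 0.0, 0.0, 0.0, 0.05]]]
```

Emit:
apply_moves(
  moves=[
    [[-0.1, -0.31, -1.2, 0.0, 0.0, 0.0, 0.05], [-0.19, -1.16, -2.1, 0.0, 0.0, 0.0, 0.05], [-0.29, -2.33, -2.48, 0.0, 0.0, 0.0, 0.05], [-0.38, -3.55, -2.26, 0.0, 0.0, 0.0, 0.05], [-0.48, -4.51, -1.48, 0.0, 0.0, 0.0, 0.05], [-0.57, -4.98, -0.33, 0.0, 0.0, 0.0, 0.05], [-0.67, -4.84, 0.9, 0.0, 0.0, 0.0, 0.05], [-0.76, -4.13, 1.91, 0.0, 0.0, 0.0, 0.05]],
  ],
)

```text
time_s: 33.4
eef_pos: [0.5028, -0.0539, 0.039]
eef_rot: [-0.0, -0.655, 0.756, 0.0]
wrist_force: [0.6, 5.8, 7.3]
opening: 0.164
```

Emit:
apply_moves(
  moves=[
    [[-0.1, 1.11, 0.55, 0.0, 0.0, 0.0, 0.05], [-0.19, 2.35, 0.49, 0.0, 0.0, 0.0, 0.05], [-0.29, 3.41, -0.14, 0.0, 0.0, 0.0, 0.05], [-0.38, 4.03, -1.21, 0.0, 0.0, 0.0, 0.05], [-0.48, 4.06, -2.45, 0.0, 0.0, 0.0, 0.05], [-0.57, 3.5, -3.55, 0.0, 0.0, 0.0, 0.05], [-0.67, 2.48, -4.25, 0.0, 0.0, 0.0, 0.05], [-0.76, 1.25, -4.37, 0.0, 0.0, 0.0, 0.05]],
  ],
)

```text
time_s: 34.2
eef_pos: [0.4905, -0.0462, 0.084]
eef_rot: [-0.003, -0.655, 0.755, 0.001]
wrist_force: [-3.7, -3.7, 6.7]
opening: 0.162
```

Run:
```python
from h import *
st(); f=Finv(pose()[0]); print("a",np.arctan2(f[0],f[2]-60)%6.2832+12.5664,np.hypot(f[0],f[2]-60))
crank(19.,22.2,n=8,y0=-136.2)
```

```text
t 34.20 pos [ 0.4905 -0.0462  0.084 ] fix [   1.7 -137.2   84. ] psi-PSI -3.142 F [-3.7 -3.7  6.7] open 0.162 q [-0.33  0.23  1.93 -0.    0.99  2.95]
a 12.63652860080629 24.057957869242692
[[[-0.08, -0.93, 0.34, 0.0, 0.0, 0.0, 0.05], [-0.15, -1.66, 1.02, 0.0, 0.0, 0.0, 0.05], [-0.23, -2.06, 1.93, 0.0, 0.0, 0.0, 0.05], [-0.31, -2.09, 2.92, 0.0, 0.0, 0.0, 0.05], [-0.38, -1.72, 3.84, 0.0, 0.0, 0.0, 0.05], [-0.46, -1.02, 4.55, 0.0, 0.0, 0.0, 0.05], [-0.53, -0.1, 4.93, 0.0, 0.0, 0.0, 0.05], [-0.61, 0.89, 4.92, 0.0, 0.0, 0.0, 0.05]]]
```

Emit:
apply_moves(
  moves=[
    [[-0.08, -0.93, 0.34, 0.0, 0.0, 0.0, 0.05], [-0.15, -1.66, 1.02, 0.0, 0.0, 0.0, 0.05], [-0.23, -2.06, 1.93, 0.0, 0.0, 0.0, 0.05], [-0.31, -2.09, 2.92, 0.0, 0.0, 0.0, 0.05], [-0.38, -1.72, 3.84, 0.0, 0.0, 0.0, 0.05], [-0.46, -1.02, 4.55, 0.0, 0.0, 0.0, 0.05], [-0.53, -0.1, 4.93, 0.0, 0.0, 0.0, 0.05], [-0.61, 0.89, 4.92, 0.0, 0.0, 0.0, 0.05]],
  ],
)

```text
time_s: 35.0
eef_pos: [0.4847, -0.0375, 0.0345]
eef_rot: [0.001, -0.654, 0.756, -0.001]
wrist_force: [5.6, 3.9, 8.0]
opening: 0.165
```

Emit:
apply_moves(
  moves=[
    [[-0.01, 0.2, -0.02, 0, 0, 0, 0.05], [-0.01, 0.2, -0.02, 0, 0, 0, 0.05], [-0.01, 0.2, -0.02, 0, 0, 0, 0.05]],
  ],
)

```text
time_s: 35.3
eef_pos: [0.4832, -0.0373, 0.0353]
eef_rot: [0.001, -0.654, 0.756, -0.001]
wrist_force: [4.3, 4.3, 6.8]
opening: 0.166
```

Run:
```python
from h import *
st(); f=Finv(pose()[0]); print("a",np.arctan2(f[0],f[2]-60)%6.2832+18.8496,np.hypot(f[0],f[2]-60))
c=get_calibration("wrist"); im=camera("wrist")[:,:,::-1]; cv2.imwrite("pics/w11.png",im[180:400,140:420])
s=camera("side")[:,:,::-1]; cv2.imwrite("pics/d2.png",cv2.resize(s[150:260,210:310],(800,600) if 0 else (600,660),interpolation=cv2.INTER_CUBIC)[:600])
```

```text
t 35.30 pos [ 0.4832 -0.0373  0.0353] fix [  -6.7 -129.5   35.3] psi-PSI -3.144 F [4.3 4.3 6.8] open 0.166 q [-0.32  0.3   1.97  0.    0.87  2.96]
a 22.257206454138085 25.575401288884816
```

View pics/d2.png

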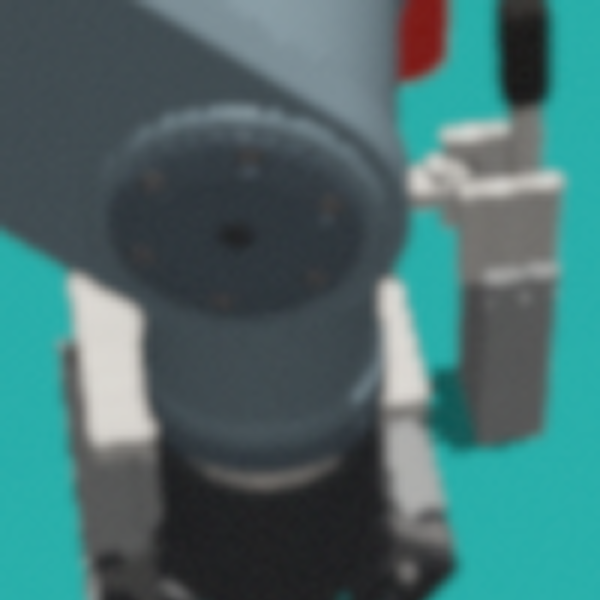

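The arm blocks the side view, but the toggle handle is upright. The crank reads 22.26 rad and touch was predicted at 22.0, so the jaw should be pressing about 2 N. I'll release, lift and inspect from above.

Emit:
apply_moves(
  moves=[
    [[0, 0, 0, 0, 0, 0, 0.3], [0, 0, 0, 0, 0, 0, 0.45], [0, 0, 0, 0, 0, 0, 0.45], [0, 0, -4, 0, 0, 0, 0.45], [0, 0, -8.5, 0, 0, 0, 0.45], [0, 0, -13, 0, 0, 0, 0.45], [0, 0, -18, 0, 0, 0, 0.45]],
  ],
)

```text
time_s: 36.1
eef_pos: [0.4812, -0.0373, 0.2155]
eef_rot: [-0.001, -0.655, 0.756, 0.001]
wrist_force: [1.2, -1.0, -0.0]
opening: 0.449
```

Run:
```python
from h import *
st()
plan([(F((-30,10,260)),PSI,.5,1)])
```

```text
t 36.10 pos [ 0.4812 -0.0373  0.2155] fix [  -8.8 -129.7  215.5] psi-PSI -3.143 F [ 1.2 -1.  -0. ] open 0.449 q [-0.32  0.01  1.87 -0.    1.27  2.96]
[[[-0.61, 0.09, -0.19, 0.003, 0.0, -0.137, 0.5], [-1.21, 0.19, -0.39, 0.003, 0.0, -0.273, 0.5], [-1.82, 0.28, -0.58, 0.003, 0.0, -0.41, 0.5], [-2.43, 0.38, -0.78, 0.003, 0.0, -0.547, 0.5], [-3.04, 0.47, -0.97, 0.003, 0.0, -0.683, 0.5], [-3.64, 0.56, -1.16, 0.003, 0.001, -0.82, 0.5], [-4.25, 0.66, -1.36, 0.003, 0.001, -0.957, 0.5], [-4.86, 0.75, -1.55, 0.003, 0.001, -1.093, 0.5]]]
[[[-0.36, -0.5, -0.19, 0.0, 0.0, -0.137, 0.5], [-0.72, -0.99, -0.39, 0.0, 0.0, -0.273, 0.5], [-1.09, -1.49, -0.58, 0.0, 0.0, -0.41, 0.5], [-1.45, -1.99, -0.77, 0.0, 0.0, -0.547, 0.5], [-1.81, -2.48, -0.97, 0.0, 0.0, -0.683, 0.5], [-2.17, -2.98, -1.16, 0.0, 0.0, -0.82, 0.5], [-2.53, -3.48, -1.36, 0.0, 0.0, -0.957, 0.5], [-2.9, -3.97, -1.55, 0.0, 0.0, -1.093, 0.5]]]
[[[0.27, -0.55, -0.19, 0.0, 0.0, -0.137, 0.5], [0.55, -1.1, -0.39, 0.0, 0.0, -0.273, 0.5], [0.82, -1.65, -0.58, 0.0, 0.0, -0.41, 0.5], [1.1, -2.2, -0.77, 0.0, 0.0, -0.547, 0.5], [1.37, -2.75, -0.97, 0.0, 0.0, -0.683, 0.5], [1.65, -3.3, -1.16, 0.0, 0.0, -0.82, 0.5], [1.92, -3.85, -1.36, 0.0, 0.0, -0.957, 0.5], [1.92, -3.85, -1.36, 0.0, 0.0, -0.957, 0.5]]]
```

Emit:
apply_moves(
  moves=[
    [[-0.61, 0.09, -0.19, 0.003, 0.0, -0.137, 0.5], [-1.21, 0.19, -0.39, 0.003, 0.0, -0.273, 0.5], [-1.82, 0.28, -0.58, 0.003, 0.0, -0.41, 0.5], [-2.43, 0.38, -0.78, 0.003, 0.0, -0.547, 0.5], [-3.04, 0.47, -0.97, 0.003, 0.0, -0.683, 0.5], [-3.64, 0.56, -1.16, 0.003, 0.001, -0.82, 0.5], [-4.25, 0.66, -1.36, 0.003, 0.001, -0.957, 0.5], [-4.86, 0.75, -1.55, 0.003, 0.001, -1.093, 0.5]],
  ],
)

```text
time_s: 36.9
eef_pos: [0.4814, 0.0118, 0.2298]
eef_rot: [0.0, 0.953, -0.303, 0.001]
wrist_force: [0.5, 0.3, -0.2]
opening: 0.497
```

Emit:
apply_moves(
  moves=[
    [[-0.36, -0.5, -0.19, 0.0, 0.0, -0.137, 0.5], [-0.72, -0.99, -0.39, 0.0, 0.0, -0.273, 0.5], [-1.09, -1.49, -0.58, 0.0, 0.0, -0.41, 0.5], [-1.45, -1.99, -0.77, 0.0, 0.0, -0.547, 0.5], [-1.81, -2.48, -0.97, 0.0, 0.0, -0.683, 0.5], [-2.17, -2.98, -1.16, 0.0, 0.0, -0.82, 0.5], [-2.53, -3.48, -1.36, 0.0, 0.0, -0.957, 0.5], [-2.9, -3.97, -1.55, 0.0, 0.0, -1.093, 0.5]],
  ],
)

```text
time_s: 37.7
eef_pos: [0.4809, 0.0609, 0.2452]
eef_rot: [0.001, 0.972, 0.236, 0.001]
wrist_force: [-0.7, 0.5, 0.4]
opening: 0.5
```

Emit:
apply_moves(
  moves=[
    [[0.27, -0.55, -0.19, 0.0, 0.0, -0.137, 0.5], [0.55, -1.1, -0.39, 0.0, 0.0, -0.273, 0.5], [0.82, -1.65, -0.58, 0.0, 0.0, -0.41, 0.5], [1.1, -2.2, -0.77, 0.0, 0.0, -0.547, 0.5], [1.37, -2.75, -0.97, 0.0, 0.0, -0.683, 0.5], [1.65, -3.3, -1.16, 0.0, 0.0, -0.82, 0.5], [1.92, -3.85, -1.36, 0.0, 0.0, -0.957, 0.5], [1.92, -3.85, -1.36, 0.0, 0.0, -0.957, 0.5]],
  ],
)

```text
time_s: 38.5
eef_pos: [0.4807, 0.1042, 0.259]
eef_rot: [0.001, 0.755, 0.656, 0.001]
wrist_force: [0.4, 0.2, 0.3]
opening: 0.502
```

Run:
```python
from h import *
st(); c=get_calibration("wrist"); im=camera("wrist")[:,:,::-1]; cv2.imwrite("pics/w12.png",cv2.resize(im[80:320,170:450],None,fx=2.8,fy=2.5,interpolation=cv2.INTER_CUBIC)[:600,:784])
q=proj(c,[F((0,45,108)),F((0,-3,110)),F((0,-4,107)),F((8,155,115)),F((-25,-3,110)),F((-18,-3,107))]); print(q,(q-[170,80])*[2.8,2.5])
```

```text
t 38.50 pos [0.4807 0.1042 0.259 ] fix [-29.3  10.3 259. ] psi-PSI 0.002 F [0.4 0.2 0.3] open 0.502 q [-0.03 -0.02  1.8  -0.    1.36  0.11]
[[310.16659498 157.80365599]
 [308.48163743 211.19396946]
 [308.13184823 211.12918653]
 [327.51564278   9.07261431]
 [280.78202708 211.15232069]
 [288.42011062 210.06482361]] [[ 392.46646594  194.50913996]
 [ 387.74858481  327.98492365]
 [ 386.76917504  327.82296632]
 [ 441.0437998  -177.31846423]
 [ 310.18967582  327.88080171]
 [ 331.57630973  325.16205903]]
```

View pics/w12.png

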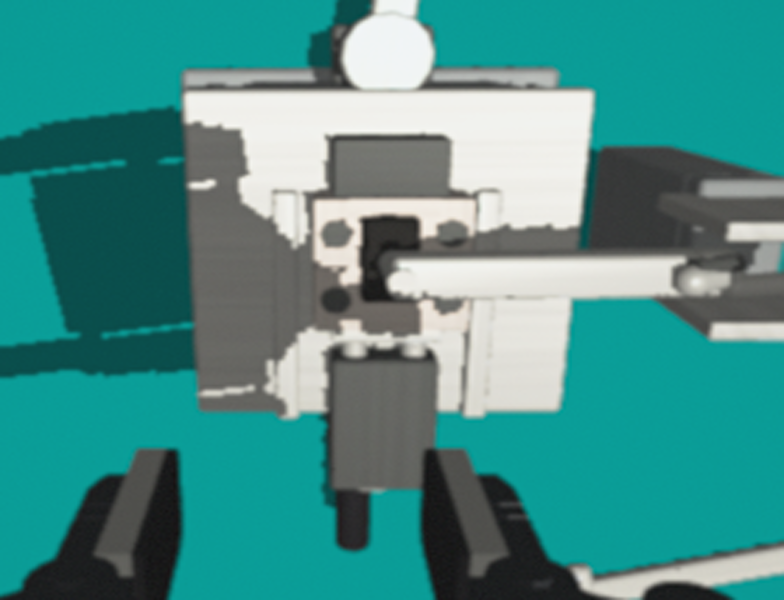

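The jaw plate touches the row, the rubber foot is on the caps and the caps are against the fixed jaw. Next, shut the cam.

Run:
```python
from h import *
plan([(F((8.4,155.5,230)),PSI+np.pi/2-1.7,.4),(F((8.4,155.5,160)),PSI+np.pi/2-1.7,.4,2)])
```

```text
[[[3.64, 0.93, 0.73, 0.002, 0.001, 0.032, 0.4], [7.28, 1.86, 1.45, 0.002, 0.0, 0.063, 0.4], [10.92, 2.79, 2.18, 0.002, 0.0, 0.095, 0.4], [14.56, 3.72, 2.9, 0.002, 0.0, 0.127, 0.4], [14.57, 3.71, 6.4, 0.002, 0.0, 0.127, 0.4], [14.57, 3.7, 9.9, 0.002, 0.0, 0.127, 0.4], [14.57, 3.7, 9.9, 0.002, 0.0, 0.127, 0.4], [14.57, 3.7, 9.9, 0.002, 0.0, 0.127, 0.4]]]
```

Emit:
apply_moves(
  moves=[
    [[3.64, 0.93, 0.73, 0.002, 0.001, 0.032, 0.4], [7.28, 1.86, 1.45, 0.002, 0.0, 0.063, 0.4], [10.92, 2.79, 2.18, 0.002, 0.0, 0.095, 0.4], [14.56, 3.72, 2.9, 0.002, 0.0, 0.127, 0.4], [14.57, 3.71, 6.4, 0.002, 0.0, 0.127, 0.4], [14.57, 3.7, 9.9, 0.002, 0.0, 0.127, 0.4], [14.57, 3.7, 9.9, 0.002, 0.0, 0.127, 0.4], [14.57, 3.7, 9.9, 0.002, 0.0, 0.127, 0.4]],
  ],
)

```text
time_s: 39.35
eef_pos: [0.5383, 0.2423, 0.1603]
eef_rot: [0.0, 0.796, 0.605, -0.001]
wrist_force: [0.8, 0.6, 0.1]
opening: 0.401
```

Run:
```python
from h import *
st()
P=PSI+np.pi/2
L=lambda f,z:F((-65*np.cos(f),91+65*np.sin(f),z))
plan([(F((8.4,155.5,113)),P-1.7,.4,1),(F((8.4,155.5,113)),P-1.7,.27,3)])
plan([(L(f,113),P-f,.27) for f in np.linspace(1.7,-.055,17)[1:]],start=(L(1.7,113),P-1.7))
```

```text
t 39.35 pos [0.5383 0.2423 0.1603] fix [  8.2 155.1 160.3] psi-PSI -0.129 F [0.8 0.6 0.1] open 0.401 q [ 0.22  0.31  1.64 -0.    1.19  0.49]
[[[0.02, 0.01, 2.36, -0.001, 0.001, 0.0, 0.4], [0.04, 0.02, 4.73, -0.001, 0.001, 0.0, 0.4], [0.04, 0.02, 4.73, -0.001, 0.001, 0.0, 0.4], [0.04, 0.02, 4.73, -0.001, 0.001, 0.0, 0.27], [0.04, 0.02, 4.73, -0.001, 0.001, 0.0, 0.27], [0.04, 0.02, 4.73, -0.001, 0.001, 0.0, 0.27], [0.04, 0.02, 4.73, -0.001, 0.001, 0.0, 0.27]]]
[[[-0.04, -0.71, 0.0, 0.0, 0.0, -0.11, 0.27], [-0.16, -1.41, 0.0, 0.0, 0.0, -0.219, 0.27], [-0.35, -2.1, 0.0, 0.0, 0.0, -0.329, 0.27], [-0.62, -2.76, 0.0, 0.0, 0.0, -0.439, 0.27], [-0.95, -3.39, 0.0, 0.0, 0.0, -0.548, 0.27], [-1.36, -3.98, 0.0, 0.0, 0.0, -0.658, 0.27], [-1.82, -4.51, 0.0, 0.0, 0.0, -0.768, 0.27], [-2.35, -5.0, 0.0, 0.0, 0.0, -0.878, 0.27]]]
[[[-0.04, -0.71, 0.0, 0.0, 0.0, -0.11, 0.27], [-0.16, -1.41, 0.0, 0.0, 0.0, -0.219, 0.27], [-0.35, -2.1, 0.0, 0.0, 0.0, -0.329, 0.27], [-0.62, -2.76, 0.0, 0.0, 0.0, -0.439, 0.27], [-0.95, -3.39, 0.0, 0.0, 0.0, -0.548, 0.27], [-1.36, -3.98, 0.0, 0.0, 0.0, -0.658, 0.27], [-1.82, -4.51, 0.0, 0.0, 0.0, -0.768, 0.27], [-2.35, -5.0, 0.0, 0.0, 0.0, -0.878, 0.27]]]
```

Emit:
apply_moves(
  moves=[
    [[0.02, 0.01, 2.36, -0.001, 0.001, 0.0, 0.4], [0.04, 0.02, 4.73, -0.001, 0.001, 0.0, 0.4], [0.04, 0.02, 4.73, -0.001, 0.001, 0.0, 0.4], [0.04, 0.02, 4.73, -0.001, 0.001, 0.0, 0.27], [0.04, 0.02, 4.73, -0.001, 0.001, 0.0, 0.27], [0.04, 0.02, 4.73, -0.001, 0.001, 0.0, 0.27]],
  ],
)

```text
time_s: 39.95
eef_pos: [0.5403, 0.2433, 0.1154]
eef_rot: [0.001, 0.796, 0.606, 0.003]
wrist_force: [-0.4, -0.1, 0.6]
opening: 0.274
```

Emit:
apply_moves(
  moves=[
    [[-0.04, -0.71, 0.0, 0.0, 0.0, -0.11, 0.27], [-0.16, -1.41, 0.0, 0.0, 0.0, -0.219, 0.27], [-0.35, -2.1, 0.0, 0.0, 0.0, -0.329, 0.27], [-0.62, -2.76, 0.0, 0.0, 0.0, -0.439, 0.27], [-0.95, -3.39, 0.0, 0.0, 0.0, -0.548, 0.27], [-1.36, -3.98, 0.0, 0.0, 0.0, -0.658, 0.27], [-1.82, -4.51, 0.0, 0.0, 0.0, -0.768, 0.27], [-2.35, -5.0, 0.0, 0.0, 0.0, -0.878, 0.27]],
  ],
)

```text
time_s: 40.75
eef_pos: [0.4863, 0.2353, 0.1152]
eef_rot: [0.002, 0.461, 0.888, 0.003]
wrist_force: [2.3, 7.1, -0.4]
opening: 0.267
```

Emit:
apply_moves(
  moves=[
    [[-0.04, -0.71, 0.0, 0.0, 0.0, -0.11, 0.27], [-0.16, -1.41, 0.0, 0.0, 0.0, -0.219, 0.27], [-0.35, -2.1, 0.0, 0.0, 0.0, -0.329, 0.27], [-0.62, -2.76, 0.0, 0.0, 0.0, -0.439, 0.27], [-0.95, -3.39, 0.0, 0.0, 0.0, -0.548, 0.27], [-1.36, -3.98, 0.0, 0.0, 0.0, -0.658, 0.27], [-1.82, -4.51, 0.0, 0.0, 0.0, -0.768, 0.27], [-2.35, -5.0, 0.0, 0.0, 0.0, -0.878, 0.27]],
  ],
)

```text
time_s: 41.55
eef_pos: [0.4572, 0.1872, 0.1145]
eef_rot: [0.002, 0.04, 0.999, 0.002]
wrist_force: [-2.6, 6.3, 3.3]
opening: 0.269
```

Emit:
apply_moves(
  moves=[
    [[0, -0.15, 0, 0, 0, 0, 0.27], [0, -0.15, 0, 0, 0, 0, 0.27]],
  ],
)

```text
time_s: 41.75
eef_pos: [0.4572, 0.1851, 0.1143]
eef_rot: [0.002, 0.042, 0.999, 0.001]
wrist_force: [-2.7, 3.3, 2.0]
opening: 0.27
```

Run:
```python
from h import *
st()
```

```text
t 41.75 pos [0.4572 0.1851 0.1143] fix [-64.   87.  114.3] psi-PSI 1.628 F [-2.7  3.3  2. ] open 0.270 q [ 0.14  0.17  1.92  0.    1.04 -1.34]
```

Emit:
apply_moves(
  moves=[
    [[0, -0.15, 0, 0, 0, 0, 0.27], [0, -0.25, 0, 0, 0, 0, 0.27], [0, -0.25, 0, 0, 0, 0, 0.27]],
  ],
)

```text
time_s: 42.05
eef_pos: [0.4571, 0.1839, 0.1142]
eef_rot: [0.002, 0.042, 0.999, 0.002]
wrist_force: [-0.9, 11.3, 2.2]
opening: 0.272
```

Run:
```python
from h import *
st()
```

```text
t 42.05 pos [0.4571 0.1839 0.1142] fix [-63.9  85.8 114.2] psi-PSI 1.628 F [-0.9 11.3  2.2] open 0.272 q [ 0.14  0.17  1.92  0.    1.04 -1.35]
```

The cam is shut against its stop (11 N). I'll lift off and go to the toggle.

Emit:
apply_moves(
  moves=[
    [[0, 0.2, 0, 0, 0, 0, 0.3], [0, 0.2, 0, 0, 0, 0, 0.4], [0, 0.2, -4, 0, 0, 0, 0.4], [0, 0.2, -8, 0, 0, 0, 0.4], [0, 0.2, -12, 0, 0, 0, 0.4], [0, 0.2, -16, 0, 0, 0, 0.4], [0, 0.2, -18, 0, 0, 0, 0.4], [0, 0.2, -18, 0, 0, 0, 0.4]],
  ],
)

```text
time_s: 42.85
eef_pos: [0.4585, 0.1837, 0.2972]
eef_rot: [0.005, 0.042, 0.999, 0.001]
wrist_force: [-0.1, 0.8, -0.2]
opening: 0.398
```

Run:
```python
from h import *
st()
plan([(F((113,25,300)),PSI-np.pi/2,.5,1)])
```

```text
t 42.85 pos [0.4585 0.1837 0.2972] fix [-62.5  85.9 297.2] psi-PSI 1.628 F [-0.1  0.8 -0.2] open 0.398 q [ 0.14 -0.05  1.76 -0.    1.43 -1.35]
[[[-0.75, -0.31, -0.01, 0.003, 0.01, 0.139, 0.5], [-1.49, -0.62, -0.01, 0.003, 0.01, 0.278, 0.5], [-2.24, -0.92, -0.02, 0.004, 0.01, 0.417, 0.5], [-2.99, -1.23, -0.02, 0.005, 0.009, 0.556, 0.5], [-3.73, -1.54, -0.03, 0.005, 0.009, 0.695, 0.5], [-4.48, -1.85, -0.03, 0.006, 0.009, 0.835, 0.5], [-5.23, -2.16, -0.04, 0.007, 0.008, 0.974, 0.5], [-5.97, -2.47, -0.04, 0.007, 0.008, 1.113, 0.5]]]
[[[-0.61, 0.53, -0.01, 0.0, 0.0, 0.139, 0.5], [-1.21, 1.07, -0.02, 0.0, 0.0, 0.278, 0.5], [-1.82, 1.6, -0.04, 0.0, 0.0, 0.417, 0.5], [-2.43, 2.13, -0.05, 0.0, 0.0, 0.556, 0.5], [-3.03, 2.67, -0.06, 0.0, 0.0, 0.695, 0.5], [-3.64, 3.2, -0.07, 0.0, 0.0, 0.835, 0.5], [-4.25, 3.73, -0.09, 0.0, 0.0, 0.974, 0.5], [-4.85, 4.27, -0.1, 0.0, 0.0, 1.113, 0.5]]]
[[[0.21, 0.78, -0.01, 0.0, 0.0, 0.139, 0.5], [0.42, 1.56, -0.02, 0.0, 0.0, 0.278, 0.5], [0.63, 2.34, -0.04, 0.0, 0.0, 0.417, 0.5], [0.84, 3.12, -0.05, 0.0, 0.0, 0.556, 0.5], [1.05, 3.9, -0.06, 0.0, 0.0, 0.695, 0.5], [1.26, 4.68, -0.07, 0.0, 0.0, 0.835, 0.5], [1.47, 5.46, -0.09, 0.0, 0.0, 0.974, 0.5], [1.47, 5.46, -0.09, 0.0, 0.0, 0.974, 0.5]]]
```

Emit:
apply_moves(
  moves=[
    [[-0.75, -0.31, -0.01, 0.003, 0.01, 0.139, 0.5], [-1.49, -0.62, -0.01, 0.003, 0.01, 0.278, 0.5], [-2.24, -0.92, -0.02, 0.004, 0.01, 0.417, 0.5], [-2.99, -1.23, -0.02, 0.005, 0.009, 0.556, 0.5], [-3.73, -1.54, -0.03, 0.005, 0.009, 0.695, 0.5], [-4.48, -1.85, -0.03, 0.006, 0.009, 0.835, 0.5], [-5.23, -2.16, -0.04, 0.007, 0.008, 0.974, 0.5], [-5.97, -2.47, -0.04, 0.007, 0.008, 1.113, 0.5]],
  ],
)

```text
time_s: 43.65
eef_pos: [0.5136, 0.1536, 0.2918]
eef_rot: [-0.004, 0.566, 0.824, -0.003]
wrist_force: [-0.2, -0.1, -0.5]
opening: 0.496
```

Emit:
apply_moves(
  moves=[
    [[-0.61, 0.53, -0.01, 0.0, 0.0, 0.139, 0.5], [-1.21, 1.07, -0.02, 0.0, 0.0, 0.278, 0.5], [-1.82, 1.6, -0.04, 0.0, 0.0, 0.417, 0.5], [-2.43, 2.13, -0.05, 0.0, 0.0, 0.556, 0.5], [-3.03, 2.67, -0.06, 0.0, 0.0, 0.695, 0.5], [-3.64, 3.2, -0.07, 0.0, 0.0, 0.835, 0.5], [-4.25, 3.73, -0.09, 0.0, 0.0, 0.974, 0.5], [-4.85, 4.27, -0.1, 0.0, 0.0, 1.113, 0.5]],
  ],
)

```text
time_s: 44.45
eef_pos: [0.571, 0.1241, 0.2922]
eef_rot: [-0.002, 0.916, 0.401, -0.005]
wrist_force: [0.5, 0.0, -0.5]
opening: 0.502
```

Emit:
apply_moves(
  moves=[
    [[0.21, 0.78, -0.01, 0.0, 0.0, 0.139, 0.5], [0.42, 1.56, -0.02, 0.0, 0.0, 0.278, 0.5], [0.63, 2.34, -0.04, 0.0, 0.0, 0.417, 0.5], [0.84, 3.12, -0.05, 0.0, 0.0, 0.556, 0.5], [1.05, 3.9, -0.06, 0.0, 0.0, 0.695, 0.5], [1.26, 4.68, -0.07, 0.0, 0.0, 0.835, 0.5], [1.47, 5.46, -0.09, 0.0, 0.0, 0.974, 0.5], [1.47, 5.46, -0.09, 0.0, 0.0, 0.974, 0.5]],
  ],
)

```text
time_s: 45.25
eef_pos: [0.6216, 0.0979, 0.2926]
eef_rot: [0.001, 0.997, -0.072, -0.005]
wrist_force: [0.2, -0.5, 0.9]
opening: 0.502
```

Run:
```python
from h import *
st()
plan([(F((113,25,203)),PSI-np.pi/2,.5,2)])
```

```text
t 45.25 pos [0.6216 0.0979 0.2926] fix [111.1  23.9 292.6] psi-PSI -1.573 F [ 0.2 -0.5  0.9] open 0.502 q [-0.03  0.28  1.41 -0.    1.47  1.68]
[[[0.14, -0.06, 4.48, 0.002, 0.01, -0.001, 0.5], [0.28, -0.13, 8.96, 0.002, 0.01, -0.003, 0.5], [0.28, -0.13, 8.96, 0.002, 0.01, -0.003, 0.5], [0.28, -0.13, 8.96, 0.002, 0.01, -0.003, 0.5]]]
```

Emit:
apply_moves(
  moves=[
    [[0.14, -0.06, 4.48, 0.002, 0.01, -0.001, 0.5], [0.2, -0.11, 8.96, 0.002, 0.01, -0.003, 0.5], [0.2, -0.11, 8.96, 0.002, 0.01, -0.003, 0.5], [0.2, -0.11, 8.96, 0.002, 0.01, -0.003, 0.05], [0.2, -0.11, 8.96, 0.002, 0.01, -0.003, 0.05], [0.2, -0.11, 8.96, 0.002, 0.01, -0.003, 0.05], [0.2, -0.11, 8.96, 0.002, 0.01, -0.003, 0.05]],
  ],
)

```text
time_s: 45.95
eef_pos: [0.6239, 0.0986, 0.2073]
eef_rot: [0.0, 0.998, -0.069, 0.003]
wrist_force: [-1.7, -5.4, -2.7]
opening: 0.203
```

Run:
```python
from h import *
st()
f=Finv(pose()[0]); r=np.hypot(f[0]-117,f[2]-131); e=np.arctan2(f[2]-131,f[0]-117); print(r,e)
plan([(F((117+r*np.cos(e+t),f[1],131+r*np.sin(e+t))),PSI-np.pi/2,.05) for t in np.linspace(0,-1.46,17)[1:]])
```

```text
t 45.95 pos [0.6239 0.0986 0.2073] fix [113.3  25.  207.3] psi-PSI -1.568 F [-1.7 -5.4 -2.7] open 0.203 q [-0.03  0.34  1.5  -0.    1.3   1.68]
76.3549663160817 1.6193525360670884
[[[0.7, 0.0, 0.0, 0.0, -0.005, 0.003, 0.05], [1.39, 0.0, 0.07, 0.0, -0.005, 0.003, 0.05], [2.07, 0.01, 0.19, 0.0, -0.005, 0.003, 0.05], [2.74, 0.01, 0.38, 0.0, -0.005, 0.003, 0.05], [3.39, 0.01, 0.63, 0.0, -0.005, 0.003, 0.05], [4.02, 0.01, 0.94, 0.0, -0.005, 0.003, 0.05], [4.61, 0.01, 1.31, 0.0, -0.005, 0.003, 0.05], [5.17, 0.02, 1.72, 0.0, -0.005, 0.003, 0.05]]]
[[[0.52, -0.0, 0.46, 0.0, 0.0, 0.0, 0.05], [1.0, -0.0, 0.97, 0.0, 0.0, 0.0, 0.05], [1.42, -0.0, 1.52, 0.0, 0.0, 0.0, 0.05], [1.8, -0.0, 2.11, 0.0, 0.0, 0.0, 0.05], [2.12, -0.0, 2.73, 0.0, 0.0, 0.0, 0.05], [2.38, 0.0, 3.37, 0.0, 0.0, 0.0, 0.05], [2.59, -0.0, 4.04, 0.0, 0.0, 0.0, 0.05], [2.73, -0.0, 4.72, 0.0, 0.0, 0.0, 0.05]]]
```

Emit:
apply_moves(
  moves=[
    [[0.7, 0.0, 0.0, 0.0, 0, 0, 0.05], [1.39, 0.0, 0.07, 0.0, 0, 0, 0.05], [2.07, 0.0, 0.19, 0.0, 0, 0, 0.05], [2.74, 0.0, 0.38, 0.0, 0, 0, 0.05], [3.39, 0.0, 0.63, 0.0, 0, 0, 0.05], [4.02, 0.0, 0.94, 0.0, 0, 0, 0.05], [4.61, 0.0, 1.31, 0.0, 0, 0, 0.05], [5.17, 0.0, 1.72, 0.0, 0, 0, 0.05]],
  ],
)

```text
time_s: 46.75
eef_pos: [0.6743, 0.0916, 0.1911]
eef_rot: [0.0, 0.998, -0.069, 0.001]
wrist_force: [-6.8, -3.2, 5.4]
opening: 0.204
```

Run:
```python
from h import *
st()
```

```text
t 46.75 pos [0.6743 0.0916 0.1911] fix [164.2  25.2 191.1] psi-PSI -1.567 F [-6.8 -3.2  5.4] open 0.204 q [-0.04  0.46  1.37 -0.    1.31  1.67]
```

Emit:
apply_moves(
  moves=[
    [[0.52, 0, 0.46, 0.0, 0.0, 0.0, 0.05], [1.0, 0, 0.97, 0.0, 0.0, 0.0, 0.05], [1.42, 0, 1.52, 0.0, 0.0, 0.0, 0.05], [1.8, 0, 2.11, 0.0, 0.0, 0.0, 0.05], [2.12, 0, 2.73, 0.0, 0.0, 0.0, 0.05], [2.38, 0.0, 3.37, 0.0, 0.0, 0.0, 0.05], [2.59, 0, 4.04, 0.0, 0.0, 0.0, 0.05], [2.73, 0, 4.72, 0.0, 0.0, 0.0, 0.05]],
  ],
)

```text
time_s: 47.55
eef_pos: [0.704, 0.0875, 0.1459]
eef_rot: [0.0, 0.998, -0.069, 0.005]
wrist_force: [-0.6, -5.0, 9.4]
opening: 0.201
```

Run:
```python
from h import *
st()
```

```text
t 47.55 pos [0.704  0.0875 0.1459] fix [194.2  25.3 145.9] psi-PSI -1.568 F [-0.6 -5.   9.4] open 0.201 q [-0.04  0.56  1.32 -0.    1.25  1.67]
```

Emit:
apply_moves(
  moves=[
    [[0, 0, 0.3, 0, 0, 0, 0.05], [0, 0, 0.5, 0, 0, 0, 0.05], [0, 0, 0.5, 0, 0, 0, 0.05]],
  ],
)

```text
time_s: 47.85
eef_pos: [0.7047, 0.0874, 0.1411]
eef_rot: [0.0, 0.998, -0.069, 0.005]
wrist_force: [1.7, -4.2, 6.3]
opening: 0.202
```

Emit:
apply_moves(
  moves=[
    [[0, 0, -0.3, 0, 0, 0, 0.4], [0, 0, -0.3, 0, 0, 0, 0.45], [0, 0, -4, 0, 0, 0, 0.45], [0, 0, -6, 0, 0, 0, 0.2], [0, 0, -6, 0, 0, 0, 0], [0, 0, -6, 0, 0, 0, 0], [0, 0, -6, 0, 0, 0, 0]],
  ],
)

```text
time_s: 48.55
eef_pos: [0.7004, 0.0888, 0.1942]
eef_rot: [-0.0, 0.998, -0.069, -0.0]
wrist_force: [0.0, -0.6, -0.4]
opening: 0.002
```

Run:
```python
from h import *
st()
```

```text
t 48.55 pos [0.7004 0.0888 0.1942] fix [190.4  26.1 194.2] psi-PSI -1.568 F [ 0.  -0.6 -0.4] open 0.002 q [-0.04  0.51  1.29  0.    1.34  1.67]
```

Press down gently with closed tips to confirm it is fully back.

Emit:
apply_moves(
  moves=[
    [[0, 0, 0.6, 0, 0, 0, 0], [0, 0, 1.2, 0, 0, 0, 0], [0, 0, 1.7, 0, 0, 0, 0], [0, 0, 2.1, 0, 0, 0, 0], [0, 0, 2.1, 0, 0, 0, 0]],
  ],
)

```text
time_s: 49.05
eef_pos: [0.7008, 0.0886, 0.1736]
eef_rot: [-0.0, 0.998, -0.07, 0.0]
wrist_force: [-0.2, 0.2, 0.5]
opening: 0.001
```

Run:
```python
from h import *
st()
```

```text
t 49.05 pos [0.7008 0.0886 0.1736] fix [190.8  25.9 173.6] psi-PSI -1.568 F [-0.2  0.2  0.5] open 0.001 q [-0.04  0.53  1.3   0.    1.3   1.67]
```

Emit:
apply_moves(
  moves=[
    [[0, 0, 0.2, 0, 0, 0, 0], [0, 0, 0.3, 0, 0, 0, 0], [0, 0, 0.3, 0, 0, 0, 0]],
  ],
)

```text
time_s: 49.35
eef_pos: [0.7014, 0.0886, 0.1719]
eef_rot: [-0.0, 0.998, -0.07, 0.001]
wrist_force: [-0.3, 0.3, -0.9]
opening: 0.001
```

Emit:
apply_moves(
  moves=[
    [[0, 0, -5, 0, 0, 0, 0.3], [0, 0, -10, 0, 0, 0, 0.5], [0, 0, -14, 0, 0, 0, 0.5], [-5, 0, -16, 0, 0, 0, 0.5], [-10, 0, -16, 0, 0, 0, 0.5], [-10, 0, -16, 0, 0, 0, 0.5]],
  ],
)

```text
time_s: 49.95
eef_pos: [0.5964, 0.1038, 0.331]
eef_rot: [-0.0, 0.998, -0.069, -0.001]
wrist_force: [0.8, 0.3, 0.6]
opening: 0.5
```

Run:
```python
from h import *
st(); c=get_calibration("wrist"); im=camera("wrist")[:,:,::-1]; cv2.imwrite("pics/fin_w.png",im)
s=camera("side")[:,:,::-1]
a=cv2.resize(s[120:270,200:350],(400,400),interpolation=cv2.INTER_CUBIC)
b=cv2.resize(im[140:420,130:410],(400,400))
cv2.imwrite("pics/fin.png",np.hstack([a,b]))
d=get_calibration("side")
print([((proj(d,F(p))[0]-[200,120])*400/150).round().tolist() for p in ((186,25,143),(-65,91,115),(0,-3,107),(0,45,108))])
print([((proj(c,F(p))[0]-[130,140])*400/280).round().tolist() for p in ((186,25,143),(-65,91,115),(0,-3,107),(0,45,108))])
```

```text
t 49.95 pos [0.5964 0.1038 0.331 ] fix [ 85.4  26.3 331. ] psi-PSI -1.566 F [0.8 0.3 0.6] open 0.500 q [-0.02  0.2   1.43  0.    1.52  1.68]
[[338.0, 139.0], [51.0, 145.0], [135.0, 216.0], [128.0, 177.0]]
[[213.0, -89.0], [135.0, 224.0], [245.0, 153.0], [187.0, 153.0]]
```

View pics/fin.png

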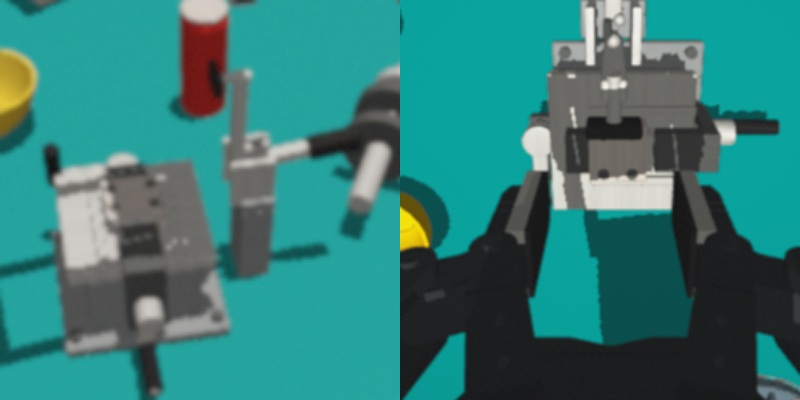

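The final view shows the toggle leaning fully back (grip at about (335,142), predicted (338,139)), the cam post at the shut position (51,155), the caps clamped between the jaws, and the tub and can untouched. I'll hand it in.

```bash
python3 -c "
from bench import *
print(hand_in())"
```

```text
the job is handed in; nothing more can be done
None
```

The job is done and handed in at about 50 s of the 210 s allowed. I did every step in the order you gave:

1. **Cam lever:** flipped open to its stop, where I felt 14 N.
2. **Caps:** there were two on the mat. Both stand feet down side by side against the fixed jaw, and pushing the second one home gave 11 N.
3. **Toggle clamp down:** leading it over by its grip left it short of over-centre, at about 1.3 rad. I pushed it the rest of the way with closed fingers, to its stop at 19 N.
4. **Adjusting nut:** cranked to about 22.26 rad. I calculated first touch at about 22.0 rad, so the jaw should be pressing about 2 N.
5. **Cam lever shut:** at its stop, 11 N.
6. **Toggle clamp back:** swung back and released.

**Last checks:** the final pictures show the toggle fully back, the cam shut, the row held between the jaws, and the tub and can in place. The spanner was outside the final view, but I never went near it. A final press on top of the toggle handle met no resistance down to about its fully-back height, which agrees with the picture.

**Not measured:** I had no direct reading of the clamping force. From the crank angle and the spring rate I estimate about 26 N. The first cap met the fixed jaw about 1 mm from where my fitted fixture position put it, within the fit's accuracy.

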